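Load the relief-valve test rig, hang its splash door and pump up

ROBOT

A 6-joint arm with a two-finger parallel gripper is mounted at the origin on the work surface. World frame = base frame: x ahead of the robot, y to its left, z up, the work surface at z = 0. Lengths are in mm, angles in degrees, forces in N, time in s.
With the tool pointing down it reaches from about 350 to 850 mm from the base axis. Payload 8.1 kg.
Tool frame: the origin (TCP) lies between the finger pads; the fingertips stand 11 mm ahead of it and the grasp point (between the pads) lies 8 mm behind it; z points along the fingers, y is the line along which they close (so a half turn about z gives the same grasp; the last joint's range is limited). The gripper opens to 85 mm and grips with 20 to 120 N. Pads are 22 mm wide; open, the fingers measure 114 mm over their backs; the gripper's body (76 mm by 85 mm) begins 54 mm behind the grasp point. The pads swing forward as they close: fully open they stand 13 mm farther back than shut.
Start: joints at [-68.205, 7.471, 85.268, -0, 87.261, -4.893], TCP at [269.502, -536.072, 215.992] pointing down, gripper open.
Joint ranges: [-169.43, 169.43], [-51.17, 129.36], [1.28, 143.12], [-76.62, 256.62], [0, 156.53], [-152.29, 152.29]. Speed limits (degrees/s): [136.94, 136.94, 159.86, 180, 180, 180].

INTERFACE

Orientations are given as [roll, pitch, yaw] about the fixed x, y, z axes, in that order (R = Rz(yaw) Ry(pitch) Rx(roll)).
In Python, from bench import r, snapshot, get_calibration gives the robot as it stands.
- The arm moves only by the tool step_arm, never from a script. Its argument "rows" is a list of rows, each a list of 2 entries, a list of its own where there are three numbers: the shift along the tool's x, y, z in mm, then the turn about the tool's z in degrees. In form: [[[tx, ty, tz], yaw], ...]. A call has 1 to 12 rows; each row is the pose to reach, as a shift and turn from the pose commanded when the call began, along the tool's axes at that moment; what a row does not reach only later rows make up. A row lasts 1/10 s, in which the tool goes at most 50 mm and 8.59 degrees, less where a joint would pass 70% of its speed; a pose out of reach is approached as far as the arm can. A call with a gripper value outside its range is refused whole. "fingers" is the opening, from 0 (shut) to 1 (fully open), set as the call begins (left out, the last holds). The fingers move at their own pace and stop on an object; "squeeze" is the grip in N (left out, the last holds). Time passes only in rows, so rows that repeat a pose let the fingers close. It gives the time, the measured TCP pose, the force, the opening and the grip force at its end, in the units of the state.
- r.sense(): the state, without advancing time (a new reading comes with each control period).
- snapshot(name): name is "scene" or "top" or "wrist"; returns the picture (384x512x3 uint8, blue, green, red); there is no depth.
- get_calibration(name): a dict with "fovy" (degrees; the focal length in pixels is half the picture's height over the tangent of half this angle, whatever the lens; pixels are square), "cx", "cy" (the principal point, pixels), "dist" ([k1, k2, p1, p2, k3] as OpenCV has them; the pictures are not rectified), "eye" and "orientation" of the camera in the world. Camera axes: x right, y up, looking along -z (the intrinsics and any distortion apply to the point x, -y, -z); pixel columns grow to the right and rows downward; lengths in mm; the calibration is good to about 2 mm. A picture is of the moment at which its call begins: read the wrist's pose just before it. get_calibration takes no time and is no camera call; for the wrist camera it gives the pose at the moment of the call.
- r.hand_in(): hands the job in; it is judged then, once.
The state is a dict: "time": time; "joint_pos": joint angles; "qd": joint speeds; "joint_efforts": joint torques, N m; "tool_pos": TCP position; "tcp_rot": TCP orientation; "ft_force": force on the tool from outside, world axes, zero at the start; "wrist_torque": the same for the moment, N m; "finger_gap": finger opening in mm; "grip_force": force on a finger pad.
Only numpy, scipy, OpenCV 4.12 (cv2) and the standard library are available. Lean on these libraries where they do the work, as an engineer would, in place of code of your own. Each camera call takes 0.05 s, during which the arm holds its last target. There are 200 camera calls.

TASK

Get the relief valves ready for their pressure test: take each valve out of the grey bin and seat it upright and fully down on a free test nipple, then hang the lift-off splash door on its two pintles, fully down on both, and swing it shut. Only then work the pump lever through three full strokes, right down and all the way back up each time; leave the valves seated and the door shut, and do not disturb the other things on the bench.

Things in the scene. Friction and masses are not known exactly. Their poses are not given: they have to be found in the camera images.
- valve1_mid (a point): relief valve 1 of 2 to 4 (None if absent): centre, 47.5 mm above its foot; z up its axis. Brass foot flange 56 mm across, 24 high, with a 22 mm round hole 24 deep underneath; above it body and red cap, both 32 mm in diameter, to 95 mm above the foot. An outlet stub 18 mm thick, 41 mm up, points along its +x, no wider than the flange. 0.4 kg; starts upright on the bin floor
- valve2_mid (a point): relief valve 2 of 2 to 4 (None if absent): centre, 47.5 mm above its foot; z up its axis. Brass foot flange 56 mm across, 24 high, with a 22 mm round hole 24 deep underneath; above it body and red cap, both 32 mm in diameter, to 95 mm above the foot. An outlet stub 18 mm thick, 41 mm up, points along its +x, no wider than the flange. 0.4 kg; starts upright on the bin floor
- valve3_mid (a point): relief valve 3 of 2 to 4 (None if absent): centre, 47.5 mm above its foot; z up its axis. Brass foot flange 56 mm across, 24 high, with a 22 mm round hole 24 deep underneath; above it body and red cap, both 32 mm in diameter, to 95 mm above the foot. An outlet stub 18 mm thick, 41 mm up, points along its +x, no wider than the flange. 0.4 kg; starts upright on the bin floor
- valve4_mid (a point): relief valve 4 of 2 to 4 (None if absent): centre, 47.5 mm above its foot; z up its axis. Brass foot flange 56 mm across, 24 high, with a 22 mm round hole 24 deep underneath; above it body and red cap, both 32 mm in diameter, to 95 mm above the foot. An outlet stub 18 mm thick, 41 mm up, points along its +x, no wider than the flange. 0.4 kg; starts upright on the bin floor
- nipple1 (a point): test nipple 1 of 4 on the rig's plinth: where its axis meets the plinth's top face, 30 mm above the bench, on which a seated valve's foot lies flat. Brass pin 16 mm in diameter, 16 high, top tapered to 8. x points away from the door side, y left. The 4 stand in a square, 80 mm between neighbours. Any valve may go on any nipple; unused ones close themselves
- nipple2 (a point): test nipple 2 of 4 on the rig's plinth: where its axis meets the plinth's top face, 30 mm above the bench, on which a seated valve's foot lies flat. Brass pin 16 mm in diameter, 16 high, top tapered to 8. x points away from the door side, y left. Plinth: 188 mm (x) by 210 mm (y)
- nipple3 (a point): test nipple 3 of 4 on the rig's plinth: where its axis meets the plinth's top face, 30 mm above the bench, on which a seated valve's foot lies flat. Brass pin 16 mm in diameter, 16 high, top tapered to 8. x points away from the door side, y left. Clear screens left, right and behind, top 130 mm above the bench, inner faces 61 mm from the nearest nipple axes
- nipple4 (a point): test nipple 4 of 4 on the rig's plinth: where its axis meets the plinth's top face, 30 mm above the bench, on which a seated valve's foot lies flat. Brass pin 16 mm in diameter, 16 high, top tapered to 8. x points away from the door side, y left. The rig's front (-x) is open until the door is hung; the top is always open
- pintle_low (a point): lower of two upright hinge pins on one axis at the rig's front left corner: foot of the pin, on top of its bracket, 40 mm above the bench. Pins are 9 mm in diameter, 20 high, the top 6 mm tapering to 3. Brackets are 6 mm thick, 22 wide, and end 12 mm in front of the axis; their post stands from 15 mm behind the axis, to 116 mm above the bench
- pintle_high (a point): upper pin: its foot on its bracket, 62 mm straight above the lower one. As the lower socket must pass between the two brackets, the door is brought in level from the front, 23 to 29 mm above its seat, and then lowered
- door_stop (a point): where the middle of the free frame bar lies (level with door_edge) when the door is shut against the plinth: 222 mm right of the pin axis, 80 mm above the bench. Axes as for the nipples; the door opens towards -x
- door_tab (a point): lift-off splash door: centre of its grip tab (10 mm thick along x, 50 long along y, top 145 mm and this point 130 mm above the door's lower edge). Clear pane in yellow frame, 10 by 214 by 114 mm (x, y, z), 0.5 kg, balanced under the tab; hinge sockets at the +y end. Hung and shut, its axes agree with the nipples'. It swings freely on the pins and stays where it is left
- door_edge (a point): middle of the door's free upright frame bar, 5 mm from its very edge, 60 mm above its lower edge, 107 mm from the tab along -y. At the start the door stands upright, hinge end away from the robot, in a grooved wooden rest 60 by 200 mm, groove 13 mm wide and 24 deep, floor 12 mm above the bench
- socket_low (a point): lower hinge socket of the door: centre of its mouth underneath, 20 mm above the door's lower edge, 115 mm from the tab along +y. Steel tube 22 mm outside, 14 inside, 24 high, open right through
- socket_high (a point): upper hinge socket, the same, 62 mm above the lower one. When hung, each socket's mouth lies on its pin's bracket, the door's lower edge 20 mm above the bench
- pump_lever (a joint): lever of the hand test pump (red tank, on the right): 0 at the top, grows as it is pressed down, 0.6 rad at the bottom stop. A spring brings it back up. Takes about 3 N at the grip to start and 10 N at the bottom, more if moved fast
- lever_grip (a point): point on the axis of the lever's black grip (round bar 28 mm in diameter), 250 mm from the pivot; the bar goes on 30 mm to its end. Frame turns with the lever; with the lever up, z is up, the lever points along -x (to the robot), rising 0.42 rad; the pivot lies 228 mm along +x and 102 mm lower, its axis along y. Fully down it slopes 0.18 rad below level. Red tank, 100 mm high, starts 128 mm behind this point
- bin_floor (a point): centre of the inner floor of the grey bin, 5 mm above the bench; inside 210 mm (x) by 170 mm (y), walls 5 mm thick, rim 65 mm above the bench; does not move
- spray_can_mid (a point): centre of a blue spray can, 66 mm in diameter, 170 mm high; not part of the job
- paste_tub_mid (a point): centre of a tub of jointing paste, 84 mm in diameter, 85 mm high; not part of the job
- spanner_mid (a point): middle of a spanner 180 mm long lying on the bench; not part of the job
Mind the look-alikes: they are no part of the job. What is shaped like the part that bears valve2_mid but blue or pink is not meant.

How it is judged:
By the outcome, as a careful person would: the job done as asked, in the order asked, and still so for the second after the job is handed in, with the robot touching nothing.
Of valve1, valve2, valve3, valve4 only 2 to 4 are there at a start; the rules pass over those that are not, and their reading is None.
At some moment in a run one of valve1, valve2, valve3, valve4 may be knocked a few centimetres aside while the robot is not near it.
It also fails if it takes over 210 s, if anything falls off the work surface, if the arm or the gripper's body presses on something with over 40 N, if the wrist force passes 120 N, or if a joint passes its speed limit or range.

## Working session

There is one attempt and no reset: what is moved stays moved. The work goes in short steps, Python scripts to look and compute and a tool call to move; the robot and the scene stay as the last step left them, time stands still between calls to the robot, and variables do not carry over. Pictures are saved under pics/ and viewed, at most 14 in all, crops included, and the job is handed in when it is done.

Besides the shell and the picture viewer there is one more tool, called after "Call:" as name(argument=value, ...), one argument or row to a line, values as JSON. step_arm: Moves the arm, as the interface text tells. Its arguments: {"type":"object","properties":{"rows":{"type":"array"},"fingers":{"type":"number"},"squeeze":{"type":"number"}},"required":["rows"]}

```bash
ls; mkdir -p pics; cat > h.py <<'E'
import numpy as np, cv2
from bench import r, snapshot, get_calibration
from scipy.spatial.transform import Rotation as R
def K(c):
    f=192/np.tan(np.radians(c['fovy']/2)); return np.array([[f,0,c['cx']],[0,f,c['cy']],[0,0,1.]])
def rot(c):
    o=np.array(c['orientation'],float)
    return o if o.shape==(3,3) else R.from_euler('xyz',o,degrees=True).as_matrix()
def ray(c,uv):
    p=cv2.undistortPoints(np.array(uv,float).reshape(-1,1,2),K(c),np.array(c['dist'],float)).reshape(-1,2)
    d=np.c_[p[:,0],-p[:,1],-np.ones(len(p))]
    return np.array(c['eye'],float),d@rot(c).T
def onz(c,uv,z):
    e,d=ray(c,uv); return e+d*((z-e[2])/d[:,2])[:,None]
def proj(c,P):
    q=(np.array(P,float).reshape(-1,3)-np.array(c['eye'],float))@rot(c)
    q=q*[1,-1,-1]
    return cv2.projectPoints(q.reshape(-1,1,3),np.zeros(3),np.zeros(3),K(c),np.array(c['dist'],float))[0].reshape(-1,2)
def tri(c1,u1,c2,u2):
    A=np.zeros((3,3));b=np.zeros(3)
    for c,u in((c1,u1),(c2,u2)):
        e,d=ray(c,u);d=d[0]/np.linalg.norm(d[0]);M=np.eye(3)-np.outer(d,d);A+=M;b+=M@e
    return np.linalg.solve(A,b)
E
python3 - <<'E'
from h import *
s=r.sense();print(s)
for n in("scene","top","wrist"):
    c=get_calibration(n);print(n,c)
    cv2.imwrite(f"pics/{n}0.png",cv2.resize(snapshot(n),None,fx=1.5,fy=1.5,interpolation=cv2.INTER_CUBIC))
E
```

```text
pics
{'time': 0.0, 'joint_pos': array([-6.82041444e+01,  7.51510157e+00,  8.53298813e+01, -5.58859111e-04,
        8.72601050e+01, -4.89060039e+00]), 'qd': array([ 0.07354035,  0.05791736, -0.00144301,  0.03010969,  0.05949472,
        0.10984811]), 'joint_efforts': array([ 1.79193521e-03, -5.69400501e+01, -5.00547266e+01, -2.20277752e-04,
        1.50280137e-02, -1.72975746e-05]), 'tool_pos': array([ 269.2909071 , -535.53290165,  214.93874061]), 'tcp_rot': array([-1.79895247e+02, -8.40296311e-03,  2.66864755e+01]), 'ft_force': array([-0.43414741, -1.09104535,  0.33059649]), 'wrist_torque': array([ 0.0227779 ,  0.03809587, -0.02577233]), 'grip_force': 0.0, 'finger_gap': 85.79435033992071}
scene {'fovy': 53.111319445175134, 'cx': 258.2350894172081, 'cy': 186.77872317614714, 'dist': array([0.02504425, 0.        , 0.        , 0.        , 0.        ]), 'eye': array([1486.16799307,   30.9265703 ,  897.5301088 ]), 'orientation': array([52.26683432, -0.28674319, 89.47932009])}
top {'fovy': 47.27648379527764, 'cx': 255.8819572238801, 'cy': 191.23638647968758, 'dist': array([-0.01829337,  0.        ,  0.        ,  0.        ,  0.        ]), 'eye': array([ 318.80582992,   59.19093871, 1593.49471369]), 'orientation': array([  8.45893926,  -0.16379252, -90.54410368])}
wrist {'fovy': 71.2893798640097, 'cx': 259.9260117739441, 'cy': 192.03328584611, 'dist': array([-0.04199491,  0.        ,  0.        ,  0.        ,  0.        ]), 'eye': array([ 338.57103828, -500.43141165,  372.15314809]), 'orientation': array([-17.66022269,   0.07231649, -63.34892211])}
```

View pics/top0.png

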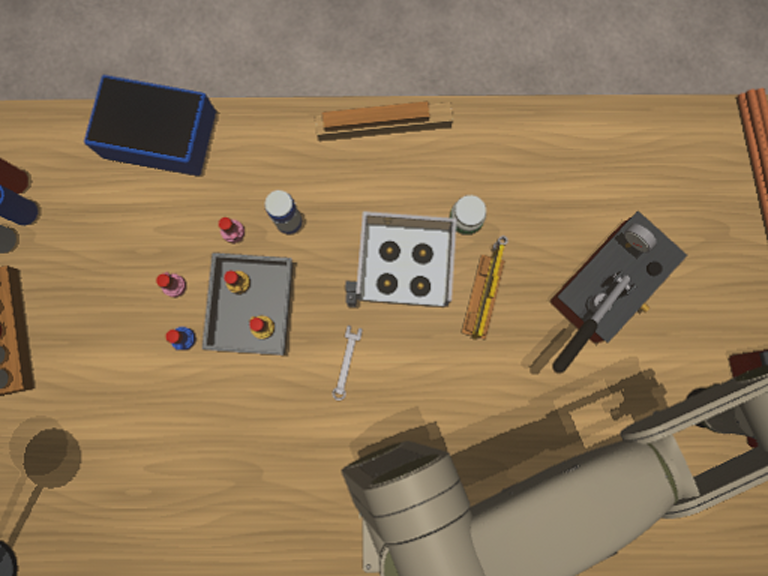

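View pics/scene0.png

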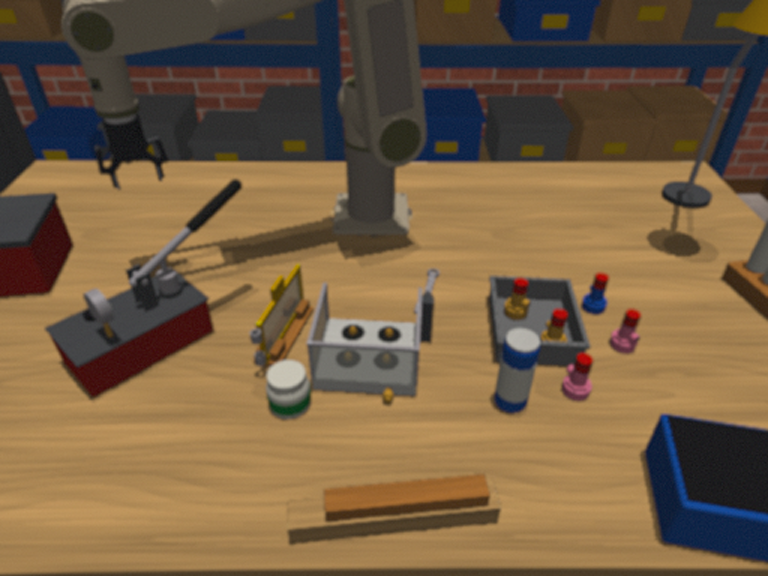

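The top view shows two valves in the bin (caps at full-res about (155,185) and (173,216)). The nipples are near (260,167), (282,169), (258,189) and (280,191), and the door rest runs from (334,160) to (320,222). The hinge post is at (235,195), and the lever grip ends near (373,245). The scene view confirms this: the rig opens towards the robot.

```bash
python3 - <<'E'
from h import *
c=get_calibration("top");im=snapshot("top");cs=get_calibration("scene");sc=snapshot("scene")
def blobs(im,f,mn=8):
    m=f(*[im[...,i].astype(int) for i in range(3)]).astype(np.uint8)
    n,l,st,ce=cv2.connectedComponentsWithStats(m)
    return [(st[i,4],*ce[i].round(1)) for i in range(1,n) if st[i,4]>=mn]
red=lambda b,g,r_:(r_>130)&(g<60)&(b<60)
for n,i,cc in(("top",im,c),("scene",sc,cs)):
    for a,u,v in blobs(i,red): print(n,"red",a,u,v,onz(cc,[(u,v)],100)[0].round(0))
p={"n":[(260,167),(282,169),(258,191),(280,191)]}
print(onz(c,p["n"],46).round(0))
print("bin rim",onz(c,[(142,170),(195,173),(190,236),(136,233)],65).round(0))
print("rig top",onz(c,[(241,142),(303,146)],130).round(0))
print("post",onz(c,[(235,195)],116).round(0))
print("lever end",onz(c,[(373,245)],200).round(0))
crop=im[125:265,215:425];cv2.imwrite("pics/topc.png",cv2.resize(crop,None,fx=3.8,fy=3.8,interpolation=cv2.INTER_CUBIC))
E
```

```text
top red 51 149.7 148.5 [695. 422. 100.]
top red 54 153.5 184.4 [568. 406. 100.]
top red 52 108.4 186.4 [562. 562. 100.]
top red 53 170.5 215.6 [459. 345. 100.]
top red 55 114.6 223.7 [433. 535. 100.]
scene red 26 400.9 184.4 [444. 532. 100.]
scene red 31 347.3 187.6 [461. 346. 100.]
scene red 44 373.1 208.5 [569. 406. 100.]
scene red 33 421.8 209.0 [571. 559. 100.]
scene red 56 389.3 238.8 [702. 420. 100.]
[[637.  37.  46.]
 [629. -42.  46.]
 [550.  45.  46.]
 [549. -33.  46.]]
bin rim [[626. 456.  65.]
 [613. 268.  65.]
 [391. 283.  65.]
 [403. 471.  65.]]
rig top [[ 708.  102.  130.]
 [ 692. -110.  130.]]
post [[526. 124. 116.]]
lever end [[ 351. -315.  200.]]
```

View pics/topc.png

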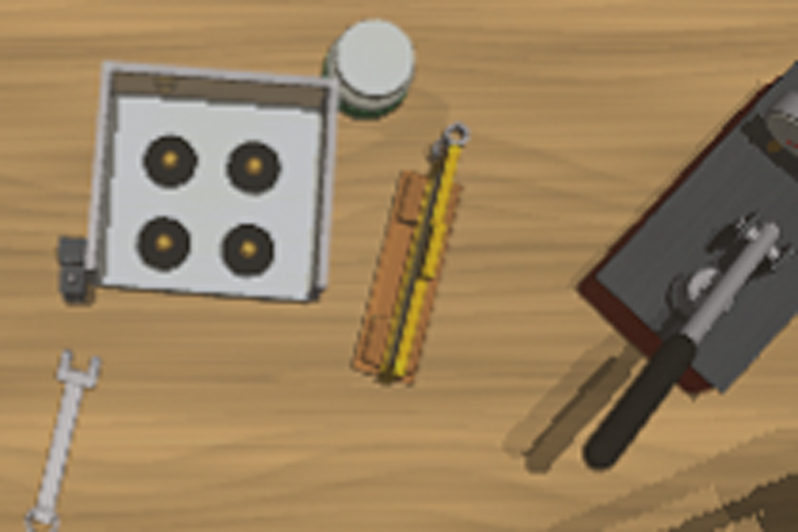

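The crop shows nipples at (170,160), (254,165), (163,243) and (247,249), the post and pin at (73,280), and the door with its socket end at (455,133) and free end near (390,378). The lever tip is at (600,455). Next I go above the rig and look from close by.

```bash
cat >> h.py <<'E'
def go(P,yaw=None):
    "shift and turn, tool axes, from the measured pose to a tool-down pose"
    s=r.sense(); Rt=R.from_euler('xyz',s['tcp_rot'],degrees=True).as_matrix()
    d=(np.array(P)-s['tool_pos'])@Rt; y=s['tcp_rot'][2]
    print("from",s['tool_pos'].round(1),"yaw",round(y,1),"shift",d.round(1),"turn",None if yaw is None else round((y-yaw+180)%360-180,1),"t",round(s['time'],1))
def blobs(im,f,mn=8):
    m=f(*[im[...,i].astype(int) for i in range(3)]).astype(np.uint8)
    n,l,st,ce=cv2.connectedComponentsWithStats(m)
    return [(st[i,4],*ce[i].round(1)) for i in range(1,n) if st[i,4]>=mn]
red=lambda b,g,r_:(r_>130)&(g<60)&(b<60)
E
python3 - <<'E'
from h import *
c=get_calibration("top")
q=lambda *a:onz(c,[(215+(x+.5)/3.8-.5,125+(y+.5)/3.8-.5) for x,y in a[:-1]],a[-1]).round(0)
print("nip",q((170,160),(254,165),(163,243),(247,249),44))
print("pin top",q((72,280),122),"sock",q((457,132),118),"bar",q((390,378),126),"tab ends",q((448,195),(425,275),157))
print("lever",q((600,458),(690,345),190))
go([540,0,400],26.7)
E
```

```text
nip [[638.  39.  44.]
 [633. -40.  44.]
 [559.  47.  44.]
 [552. -32.  44.]]
pin top [[514. 129. 122.]] sock [[ 647. -220.  118.]] bar [[ 424. -151.  126.]] tab ends [[ 582. -203.  157.]
 [ 511. -180.  157.]]
lever [[ 351. -317.  190.]
 [ 445. -398.  190.]]
from [ 269.4 -535.8  215.5] yaw 26.7 shift [ 482.5 -357.3 -184.2] turn -0.0 t 0.2
```

Call:
step_arm(
  rows=[
    [[15,-10,-45],0],
    [[45,-30,-80],0],
    [[80,-60,-110],0],
    [[120,-90,-130],0],
    [[160,-120,-150],0],
    [[200,-150,-165],0],
    [[240,-180,-184],0],
    [[280,-210,-184],0],
    [[320,-240,-184],0],
    [[360,-270,-184],0],
    [[400,-300,-184],0],
    [[440,-325,-184],0],
  ],
)

```text
time: 1.45
tool_pos: [509.7, -58.7, 400.4]
tcp_rot: [180.0, -0.0, 26.7]
ft_force: [1.2, -0.8, 0.1]
finger_gap: 85.6
grip_force: 0.0
```

Call:
step_arm(
  rows=[
    [[35,-28,0],8],
    [[42,-32,0],16],
    [[42,-32,0],24],
    [[42,-32,0],30],
    [[42,-32,0],30],
    [[42,-32,0],30],
  ],
)

```text
time: 2.05
tool_pos: [532.4, -13.4, 399.9]
tcp_rot: [180.0, 0.0, -3.1]
ft_force: [-0.4, -1.0, 0.2]
finger_gap: 85.5
grip_force: 0.0
```

```bash
python3 - <<'E'
from h import *
go([540,0,400],0)
c=get_calibration("wrist");im=snapshot("wrist");np.savez("w1.npz",im=im);import pickle;pickle.dump(c,open("w1.pkl","wb"))
print(c['eye'],c['orientation'])
cv2.imwrite("pics/w1.png",cv2.resize(im,None,fx=1.5,fy=1.5))
E
```

```text
from [532.4 -13.4 399.9] yaw -3.1 shift [  6.8 -13.8  -0.1] turn -3.1 t 2.0
[609.76341125 -17.14698811 557.02230913] [-1.76636450e+01 -1.82844485e-02 -9.31672090e+01]
```

View pics/w1.png

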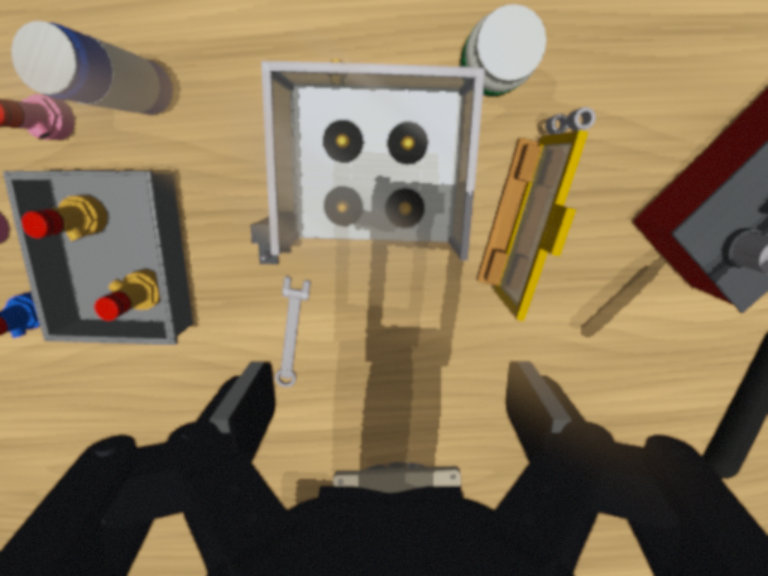

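The wrist view shows nipple tops at about (342,141), (407,143), (342,207) and (405,208), the hinge brackets at (265,245), and the valve caps at (40,223) and (112,303). The door's upper socket is at (583,118), its tab is at (560,230), and its free top corner is at (521,315).

```bash
python3 - <<'E'
from h import *
import pickle
c=pickle.load(open("w1.pkl","rb"));im=np.load("w1.npz")['im']
gold=lambda b,g,r_:(r_>g+15)&(g>b+40)&(r_>110)
H=cv2.cvtColor(im,cv2.COLOR_BGR2HSV).astype(int)
N=[]
for u,v in((228,94),(271,95.5),(228,138),(270,139)):
    w=(slice(int(v)-12,int(v)+13),slice(int(u)-12,int(u)+13))
    h=H[w];m=(h[...,1]>110)&(h[...,2]>40)&(h[...,0]>10)&(h[...,0]<35)
    y,x=np.nonzero(m);uv=(x.mean()+int(u)-12,y.mean()+int(v)-12);P=onz(c,[uv],41)[0];N.append(P);print(m.sum(),np.round(uv,1),P.round(1))
N=np.array(N);print("centre",N.mean(0).round(1),"sides",[np.linalg.norm(N[i]-N[j]).round(1) for i,j in((0,1),(2,3),(0,2),(1,3))])
yv=(N[0]-N[1]+N[2]-N[3])/2;xv=(N[0]-N[2]+N[1]-N[3])/2
print("rig yaw",np.degrees(np.arctan2(-yv[0],yv[1])),np.degrees(np.arctan2(xv[1],xv[0])))
q=lambda z,*a:onz(c,[((x+.5)/1.5-.5,(y+.5)/1.5-.5) for x,y in a],z).round(0)
print("bracket top",q(102,(268,258)),"sock top",q(118,(583,118)),"bar top",q(126,(521,317)),"tab top",q(157,(572,207),(555,250)))
for n,k in(("wrist",c),):
  for a,u,v in blobs(im,red): print("red",a,onz(k,[(u,v)],100)[0].round(0))
cv2.imwrite("pics/w1c.png",cv2.resize(im[130:190,150:200],None,fx=8,fy=8,interpolation=cv2.INTER_CUBIC))
E
```

```text
68 [228.   93.1] [637.5  39.4  41. ]
73 [271.3  94.9] [630.  -39.3  41. ]
13 [227.5 138.2] [556.7  47.6  41. ]
49 [270.1 138.2] [551.9 -33.5  41. ]
centre [594.    3.6  41. ] sides [np.float64(79.1), np.float64(81.2), np.float64(81.3), np.float64(78.2)]
rig yaw -4.386366323394937 -5.0067751766925825
bracket top [[510. 131. 102.]] sock top [[ 642. -217.  118.]] bar top [[ 429. -159.  126.]] tab top [[ 557. -195.  157.]
 [ 514. -181.  157.]]
red 28 [689. 406. 100.]
red 226 [566. 406. 100.]
red 185 [457. 344. 100.]
```

```bash
python3 - <<'E'
from h import *
go([458,345,200],-4.7)
E
```

```text
from [532.4 -13.5 400. ] yaw -3.2 shift [ -94.  -353.8  200. ] turn 1.5 t 2.1
```

Call:
step_arm(
  rows=[
    [[-11,-44,0],1.5],
    [[-22,-88,0],1.5],
    [[-34,-132,20],1.5],
    [[-46,-176,50],1.5],
    [[-58,-220,80],1.5],
    [[-70,-264,110],1.5],
    [[-82,-308,135],1.5],
    [[-90,-340,165],1.5],
    [[-94,-354,200],1.5],
    [[-94,-354,200],1.5],
    [[-94,-354,200],1.5],
  ],
)

```text
time: 3.2
tool_pos: [458.3, 345.1, 199.1]
tcp_rot: [179.9, 0.1, -4.7]
ft_force: [-0.1, 0.3, 0.8]
finger_gap: 85.4
grip_force: 0.0
```

```bash
python3 - <<'E'
from h import *
c=get_calibration("wrist");im=snapshot("wrist")
go([458,345,200],-4.7)
cv2.imwrite("pics/w2.png",im)
m=cv2.inRange(cv2.cvtColor(im,cv2.COLOR_BGR2HSV),(0,150,60),(8,255,255))
n,l,st,ce=cv2.connectedComponentsWithStats(m)
for i in range(1,n):
    if st[i,4]>100: print(st[i],ce[i],onz(c,[ce[i]],100)[0].round(1))
E
```

```text
from [459.7 345.1 201.1] yaw -4.8 shift [-1.6  0.3  1.1] turn -0.1 t 3.2
[165  61  35  36 946] [181.84143763  78.17230444] [566.1 406.4 100. ]
[  10   87   48   32 1247] [ 32.65356856 102.39214114] [559.6 550.7 100. ]
[ 73 203  39  33 838] [ 90.76252983 219.4797136 ] [438.5 526.3 100. ]
```

View pics/w2.png

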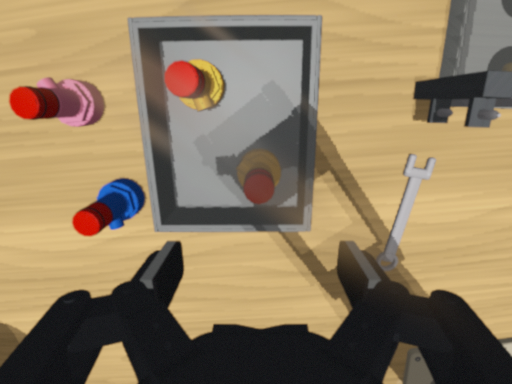

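The valve in shadow has its cap at about (259,186); the other cap is at (182,78).

```bash
python3 - <<'E'
from h import *
c=get_calibration("wrist");im=cv2.imread("pics/w2.png")
H=cv2.cvtColor(im,cv2.COLOR_BGR2HSV)[165:210,235:285];m=cv2.inRange(H,(0,120,30),(9,255,255))
y,x=np.nonzero(m);uv=(x.mean()+235,y.mean()+165);print(m.sum()/255,uv,x.min()+235,x.max()+235,y.min()+165,y.max()+165)
P=onz(c,[uv],100)[0];print(P);go([P[0],P[1],76],-4.7)
E
```

```text
640.0 (np.float64(258.95), np.float64(188.60625)) 245 273 175 203
[458.71920553 346.64621814 100.        ]
from [459.7 345.1 201.1] yaw -4.8 shift [ -1.2  -1.4 125.1] turn -0.1 t 3.2
```

Call:
step_arm(
  rows=[
    [[-0.5,-1.5,40],0],
    [[-0.5,-1.5,80],0],
    [[-0.5,-1.5,110],0],
    [[-0.5,-1.5,124],0],
    [[-0.5,-1.5,124],0],
    [[-0.5,-1.5,124],0],
  ],
  squeeze=40,
)

```text
time: 3.85
tool_pos: [460.5, 347.4, 78.6]
tcp_rot: [-179.9, -0.2, -4.8]
ft_force: [0.8, 0.8, 0.5]
finger_gap: 85.4
grip_force: 0.0
```

Call:
step_arm(
  rows=[
    [[0,0,0],0],
    [[0,0,0],0],
    [[0,0,0],0],
    [[0,0,0],0],
    [[0,0,0],0],
    [[0,0,0],0],
    [[0,0,0],0],
    [[0,0,0],0],
    [[0,0,0],0],
    [[0,0,0],0],
  ],
  fingers=0,
  squeeze=40,
)

```text
time: 4.85
tool_pos: [459.2, 347.2, 77.0]
tcp_rot: [-180.0, -0.1, -4.8]
ft_force: [-0.3, -1.8, 5.9]
finger_gap: 29.7
grip_force: 39.2
```

Call:
step_arm(
  rows=[
    [[0,0,-40],0],
    [[0,0,-85],0],
    [[0,0,-125],0],
    [[5,15,-155],0],
    [[18,55,-155],0],
    [[33,100,-155],0],
    [[49,148,-155],0],
    [[65,195,-155],0],
    [[80,243,-155],0],
    [[96,290,-155],0],
    [[110,333,-155],0],
    [[120,362,-155],0],
  ],
)

```text
time: 6.05
tool_pos: [547.4, -26.8, 229.9]
tcp_rot: [180.0, 0.1, -4.9]
ft_force: [-0.7, 0.5, -4.6]
finger_gap: 29.6
grip_force: 41.4
```

Call:
step_arm(
  rows=[
    [[2.6,9,0],0],
    [[2.6,9,0],0],
    [[2.6,9,0],0],
    [[2.6,9,0],0],
  ],
)

```text
time: 6.45
tool_pos: [549.4, -31.5, 230.7]
tcp_rot: [-180.0, 0.0, -4.7]
ft_force: [0.4, 0.5, -4.5]
finger_gap: 29.7
grip_force: 41.4
```

```bash
python3 - <<'E'
from h import *
c=get_calibration("wrist");im=snapshot("wrist");cs=get_calibration("scene");sc=snapshot("scene")
go([550.8,-33,102],-4.7)
a=im;b=sc[120:312,150:406];b=cv2.resize(b,(512,384))
cv2.imwrite("pics/w3.png",cv2.resize(np.hstack([a,b]),(800,300)))
cv2.imwrite("w3.png",im)
E
```

```text
from [549.6 -31.6 231. ] yaw -4.7 shift [  1.3   1.3 129. ] turn -0.0 t 6.5
```

View pics/w3.png

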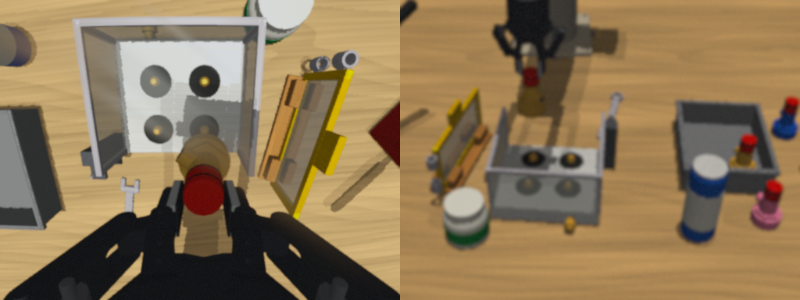

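The valve hangs upright in the grip, with the other three nipples in view. I re-measure those to check the rig position.

```bash
cat >> h.py <<'E'
def nips(c,im,P0,w=8):
    H=cv2.cvtColor(im,cv2.COLOR_BGR2HSV).astype(int);o=[]
    for P in P0:
        u,v=proj(c,[[P[0],P[1],41]])[0].round().astype(int)
        h=H[v-w:v+w+1,u-w:u+w+1];m=(h[...,1]>100)&(h[...,2]>35)&(h[...,0]>10)&(h[...,0]<35)
        y,x=np.nonzero(m);Q=onz(c,[(x.mean()+u-w,y.mean()+v-w)],41)[0] if len(x) else None
        print(m.sum(),(u,v),Q);o.append(Q)
    return o
E
python3 - <<'E'
from h import *
c=get_calibration("wrist");im=cv2.imread("w3.png")
nips(c,im,[(637.1,40.2),(630.6,-39.6),(557.4,46.8)],13)
# valve flange: gold blob, and cap
H=cv2.cvtColor(im,cv2.COLOR_BGR2HSV)
for n,lo,hi in(("flange",(12,90,30),(32,255,255)),("cap",(0,150,30),(9,255,255))):
    m=cv2.inRange(H,lo,hi);k,l,st,ce=cv2.connectedComponentsWithStats(m)
    for i in range(1,k):
        if st[i,4]>300 and 200<ce[i][0]<320 and ce[i][1]>150: print(n,st[i])
print(proj(c,[[549.5,-31.5,254]]),[proj(c,[[549.5+28*np.cos(a),-31.5+28*np.sin(a),183] for a in np.linspace(0,6.28,60)]).min(0),proj(c,[[549.5+28*np.cos(a),-31.5+28*np.sin(a),183] for a in np.linspace(0,6.28,60)]).max(0)])
E
```

```text
7 (np.int64(197), np.int64(104)) [637.45948638  41.02912683  41.        ]
157 (np.int64(261), np.int64(104)) [630.34464818 -39.76395521  41.        ]
49 (np.int64(201), np.int64(167)) [556.03183641  48.3265392   41.        ]
flange [    0     0   512   384 87050]
flange [ 222  261   76   68 3665]
cap [ 233  211   55   65 2722]
[[260.56113367 250.66204902]] [array([226.14114682, 172.91246639]), array([294.60255399, 237.08784563])]
```

Call:
step_arm(
  rows=[
    [[1,1,30],0],
    [[1.3,1.3,65],0],
    [[1.3,1.3,92],0],
    [[1.3,1.3,105],0],
    [[1.3,1.3,112],0],
    [[1.3,1.3,118],0],
    [[1.3,1.3,123],0],
    [[1.3,1.3,127],0],
    [[1.3,1.3,129],0],
    [[1.3,1.3,130],0],
    [[1.3,1.3,130],0],
  ],
)

```text
time: 7.65
tool_pos: [551.7, -34.6, 102.1]
tcp_rot: [180.0, -0.1, -4.8]
ft_force: [-0.8, -2.0, 1.4]
finger_gap: 29.7
grip_force: 41.9
```

Call:
step_arm(
  rows=[
    [[0,0,0],0],
    [[0,0,0],0],
    [[0,0,0],0],
    [[0,0,0],0],
    [[0,0,0],0],
    [[0,0,-20],0],
    [[0,0,-50],0],
    [[0,0,-95],0],
    [[0,0,-140],0],
    [[0,0,-140],0],
  ],
  fingers=0.6,
)

```text
time: 8.65
tool_pos: [554.6, -34.9, 249.4]
tcp_rot: [180.0, -0.7, -4.8]
ft_force: [0.4, -0.6, 0.7]
finger_gap: 51.1
grip_force: 0.0
```

```bash
python3 - <<'E'
from h import *
go([566,406,200],-4.7)
im=snapshot("scene");c=get_calibration("scene");cv2.imwrite("s4.png",im)
# valve top at z=125 on nipple, expected pixel
print("expect cap top",proj(c,[[550.8,-33,125],[550.8,-33,134]]).round(1))
for b in blobs(im,lambda b,g,r_:(r_>90)&(g<50)&(b<50),8): print(b)
E
```

```text
from [554.6 -34.9 249.4] yaw -4.8 shift [ -26.2 -440.3   48.7] turn -0.1 t 8.7
expect cap top [[234.  199. ]
 [234.  196.8]]
(np.int32(32), np.float64(400.7), np.float64(184.9))
(np.int32(54), np.float64(373.6), np.float64(209.2))
(np.int32(39), np.float64(421.6), np.float64(209.6))
(np.int32(67), np.float64(388.7), np.float64(239.1))
```

Call:
step_arm(
  rows=[
    [[0,-30,0],0],
    [[-3,-75,0],0],
    [[-6,-120,0],0],
    [[-9,-165,0],0],
    [[-12,-210,0],0],
    [[-15,-255,0],0],
    [[-18,-300,0],0],
    [[-20,-345,0],0],
    [[-24,-390,0],0],
    [[-28,-425,20],0],
    [[-28,-441,42],0],
    [[-28,-441,42],0],
  ],
  fingers=1,
)

```text
time: 9.9
tool_pos: [556.8, 408.5, 192.3]
tcp_rot: [179.7, 0.4, -4.6]
ft_force: [0.7, -0.9, -1.3]
finger_gap: 85.4
grip_force: 0.0
```

```bash
python3 - <<'E'
from h import *
c=get_calibration("wrist");im=snapshot("wrist");cv2.imwrite("w5.png",im)
m=cv2.inRange(cv2.cvtColor(im,cv2.COLOR_BGR2HSV),(0,120,30),(9,255,255))
n,l,st,ce=cv2.connectedComponentsWithStats(m)
for i in range(1,n):
    if st[i,4]>150: print(st[i],ce[i],onz(c,[ce[i]],100)[0].round(1))
go([566,406,76],-4.7)
im=snapshot("top");c=get_calibration("top")
for a,u,v in blobs(im,red,6): print(a,onz(c,[(u,v)],100)[0].round(0))
for a,u,v in blobs(im,lambda b,g,r_:(r_>60)&(g<40)&(b<40)&(r_<=130),6): print(a,u,v,onz(c,[(u,v)],125)[0].round(0))
E
```

```text
[ 210   17   37   44 1235] [228.54251012  38.17489879] [690.7 423.8 100. ]
[245 164  31  30 708] [260.00282486 178.3559322 ] [567.9 407.5 100. ]
[ 92 176  41  34 980] [111.80102041 192.50714286] [565.8 554.6 100. ]
from [557.8 407.3 194.5] yaw -4.7 shift [8.900e+00 1.000e-01 1.185e+02] turn -0.0 t 9.9
51 [695. 422. 100.]
30 [565. 558. 100.]
44 [555. -38. 100.]
211 8.4 119.7 [797. 913. 125.]
8 151.8 153.2 [672. 409. 125.]
7 112.3 190.1 [545. 539. 125.]
96 377.8 207.7 [ 477. -358.  125.]
14 395.9 224.4 [ 420. -416.  125.]
```

Call:
step_arm(
  rows=[
    [[9.5,0,30],0],
    [[9.5,0,70],0],
    [[9.5,0,100],0],
    [[9.5,0,118],0],
    [[9.5,0,118],0],
    [[9.5,0,118],0],
  ],
)

```text
time: 10.6
tool_pos: [570.4, 406.5, 82.8]
tcp_rot: [-179.9, -0.1, -4.8]
ft_force: [0.2, -0.1, 1.4]
finger_gap: 85.2
grip_force: 0.0
```

Call:
step_arm(
  rows=[
    [[0,0,0],0],
    [[0,0,0],0],
    [[0,0,0],0],
    [[0,0,0],0],
    [[0,0,0],0],
    [[0,0,0],0],
    [[0,0,0],0],
    [[0,0,0],0],
    [[0,0,0],0],
    [[0,0,0],0],
  ],
  fingers=0,
  squeeze=40,
)

```text
time: 11.6
tool_pos: [570.0, 407.0, 82.4]
tcp_rot: [-179.9, -0.1, -4.8]
ft_force: [-1.4, -0.4, 4.6]
finger_gap: 28.2
grip_force: 39.0
```

Call:
step_arm(
  rows=[
    [[0,0,-40],0],
    [[0,0,-85],0],
    [[0,0,-125],0],
    [[0,0,-155],0],
    [[0,0,-155],0],
    [[0,0,-155],0],
  ],
)

```text
time: 12.2
tool_pos: [569.4, 406.6, 235.1]
tcp_rot: [180.0, 0.0, -4.8]
ft_force: [0.2, 0.1, -5.8]
finger_gap: 27.7
grip_force: 39.7
```

```bash
python3 - <<'E'
from h import *
go([637.1,40.2,230],-4.7)
E
```

```text
from [569.4 406.6 235.1] yaw -4.8 shift [ 98.2 359.5   5.1] turn -0.1 t 12.2
```

Call:
step_arm(
  rows=[
    [[8,30,0],0],
    [[20,75,0],0],
    [[33,120,0],0],
    [[45,165,0],0],
    [[57,210,0],0],
    [[70,255,0],0],
    [[82,300,0],0],
    [[93,338,0],0],
    [[98,357,0],0],
    [[98,359,0],0],
    [[98,359,0],0],
    [[98,359,0],0],
  ],
)

```text
time: 13.4
tool_pos: [636.0, 41.8, 233.9]
tcp_rot: [-180.0, 0.2, -4.8]
ft_force: [0.7, -0.1, -4.2]
finger_gap: 27.5
grip_force: 40.3
```

```bash
python3 - <<'E'
from h import *
c=get_calibration("wrist");im=snapshot("wrist");cv2.imwrite("w6.png",im)
go([637.1,40.2,107.4],-4.7);s=r.sense()
p=s['tool_pos']
im=im.copy()
for z,rad in((p[2]+17.6,16),(p[2]-77.4+24,28)):
    for u,v in proj(c,[[p[0]+rad*np.cos(a),p[1]+rad*np.sin(a),z] for a in np.linspace(0,6.28,40)]): cv2.circle(im,(int(round(u)),int(round(v))),0,(255,0,255),-1)
cv2.imwrite("pics/w6.png",cv2.resize(im[100:340,120:400],None,fx=2.5,fy=2.5))
E
```

```text
from [636.3  42.  234.5] yaw -4.7 shift [  1.3   1.8 127.1] turn -0.0 t 13.4
```

View pics/w6.png

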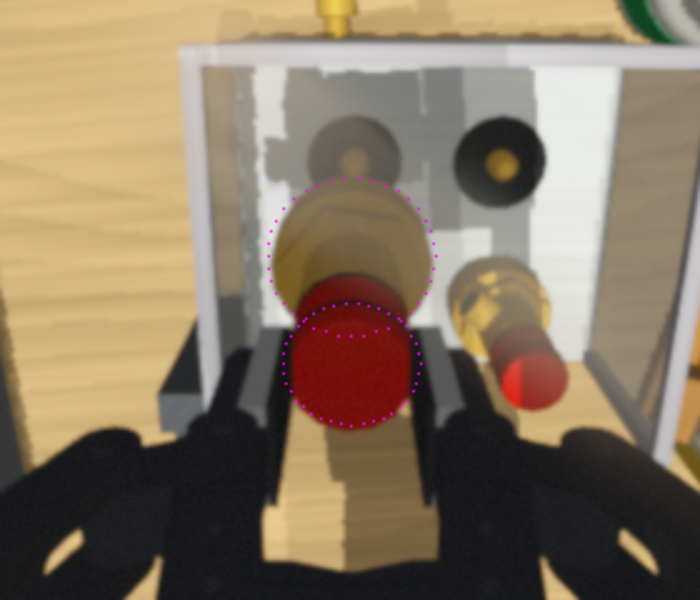

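The drawn outlines agree with the held valve: it sits about 1.5 mm toward -x. The seated valve stands upright on the front-right nipple.

Call:
step_arm(
  rows=[
    [[2.5,1.8,30],0],
    [[2.5,1.8,65],0],
    [[2.5,1.8,92],0],
    [[2.5,1.8,103],0],
    [[2.5,1.8,110],0],
    [[2.5,1.8,116],0],
    [[2.5,1.8,121],0],
    [[2.5,1.8,125],0],
    [[2.5,1.8,127],0],
    [[2.5,1.8,128],0],
    [[2.5,1.8,128],0],
  ],
)

```text
time: 14.55
tool_pos: [639.5, 38.6, 108.2]
tcp_rot: [-180.0, -0.0, -4.8]
ft_force: [-0.2, 0.3, -4.7]
finger_gap: 27.8
grip_force: 40.4
```

Call:
step_arm(
  rows=[
    [[0,0,1],0],
    [[0,0,2],0],
    [[0,0,2.5],0],
    [[0,0,2.5],0],
  ],
)

```text
time: 14.95
tool_pos: [640.5, 38.4, 107.4]
tcp_rot: [180.0, -0.2, -4.8]
ft_force: [-1.5, -1.4, 4.8]
finger_gap: 27.9
grip_force: 43.0
```

Call:
step_arm(
  rows=[
    [[0,0,0],0],
    [[0,0,0],0],
    [[0,0,0],0],
    [[0,0,0],0],
    [[0,0,0],0],
    [[0,0,-20],0],
    [[0,0,-50],0],
    [[0,0,-95],0],
    [[0,0,-140],0],
    [[0,0,-140],0],
  ],
  fingers=0.6,
)

```text
time: 15.95
tool_pos: [643.1, 38.7, 254.8]
tcp_rot: [-179.9, -0.8, -4.8]
ft_force: [1.5, -0.5, 1.2]
finger_gap: 51.5
grip_force: 0.0
```

```bash
python3 - <<'E'
from h import *
go([520,-120,330],-4.7)
E
```

```text
from [643.1  38.7 254.8] yaw -4.8 shift [-108.3  168.3  -76.8] turn -0.1 t 15.9
```

Call:
step_arm(
  rows=[
    [[0,0,-40],0],
    [[-20,35,-65],0],
    [[-40,75,-65],0],
    [[-65,115,-65],0],
    [[-90,155,-65],0],
    [[-115,195,-65],0],
    [[-130,222,-65],0],
    [[-135,230,-65],0],
    [[-135,230,-65],0],
    [[-135,230,-65],0],
  ],
  fingers=0.7,
)

```text
time: 16.95
tool_pos: [486.1, -178.6, 310.5]
tcp_rot: [-180.0, -0.0, -4.8]
ft_force: [-0.3, 0.5, -0.6]
finger_gap: 59.6
grip_force: 0.0
```

```bash
python3 - <<'E'
from h import *
import pickle
go([490,-180,320],-4.7)
c=get_calibration("wrist");im=snapshot("wrist");cv2.imwrite("w7.png",im);pickle.dump(c,open("w7.pkl","wb"))
cv2.imwrite("pics/w7.png",cv2.resize(im,None,fx=1.5,fy=1.5))
E
```

```text
from [ 486.1 -178.6  310.5] yaw -4.8 shift [ 4.1  1.1 -9.5] turn -0.1 t 16.9
```

View pics/w7.png

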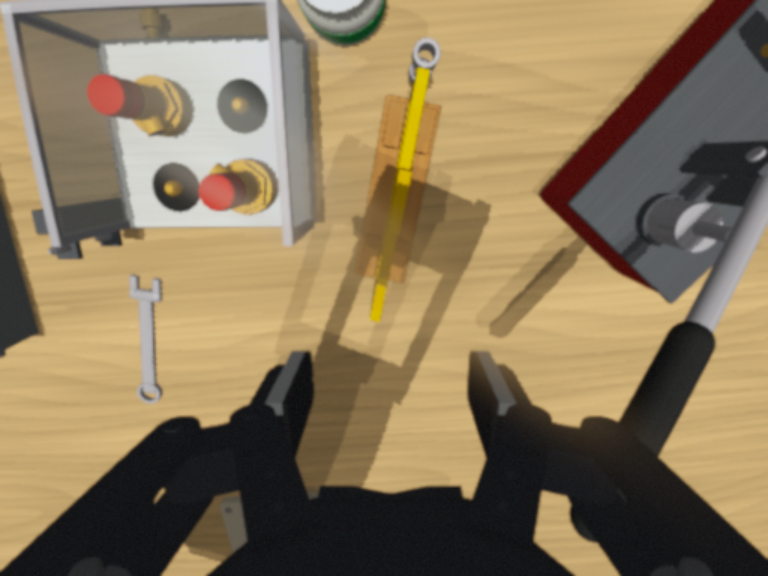

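The camera looks almost straight down on the door: socket top centre (426,52), free end (376,319). Both valves are upright on the nipples.

```bash
python3 - <<'E'
from h import *
import pickle
c=pickle.load(open("w7.pkl","rb"))
q=lambda z,*a:onz(c,[((x+.5)/1.5-.5,(y+.5)/1.5-.5) for x,y in a],z)
S=q(118,(426,52))[0];E=q(126,(376,320))[0]
d=(S-E)[:2];L=np.hypot(*d);d/=L
print("sock",S.round(1),"edge",E.round(1),"len",L,"door y dir",np.degrees(np.arctan2(d[1],d[0])))
T=S[:2]-115*d;print("tab",T,"tab ends px at z157",(proj(c,[[*(T+k*25*d),157] for k in(-1,0,1)])*1.5).round(0))
im=cv2.imread("w7.png");H=cv2.cvtColor(im,cv2.COLOR_BGR2HSV)
m=cv2.inRange(H,(24,150,60),(32,255,255));y,x=np.nonzero(m);k=(x>230)&(x<300)&(y<220)
for v in range(45,212,15):
    xs=x[k&(y==v)]; print(v*1.5,(xs.min()*1.5,xs.max()*1.5) if len(xs) else None,end=' ')
print();go([*T,134],None)
print("pins",q(122,(72,240),(70,248)))
E
```

```text
sock [ 642.7 -219.4  118. ] edge [ 425.7 -159.9  126. ] len 224.9522445305497 door y dir -15.31882053820252
tab [ 531.75150786 -188.99737766] tab ends px at z157 [[393. 235.]
 [399. 203.]
 [405. 170.]]
67.5 (np.float64(417.0), np.float64(421.5)) 90.0 (np.float64(412.5), np.float64(424.5)) 112.5 (np.float64(408.0), np.float64(420.0)) 135.0 (np.float64(402.0), np.float64(415.5)) 157.5 (np.float64(399.0), np.float64(411.0)) 180.0 (np.float64(396.0), np.float64(409.5)) 202.5 (np.float64(396.0), np.float64(402.0)) 225.0 None 247.5 None 270.0 None 292.5 (np.float64(375.0), np.float64(384.0)) 315.0 (np.float64(370.5), np.float64(379.5)) 
from [ 486.2 -178.3  310.4] yaw -4.8 shift [ 46.2   7.  176.4] turn None t 17.0
pins [[522.87476235 104.39385689 122.        ]
 [515.94505149 108.63856828 122.        ]]
```

Call:
step_arm(
  rows=[
    [[15,2,20],5],
    [[35,5,50],10.5],
    [[46,7,90],10.5],
    [[46,7,130],10.5],
    [[46,7,160],10.5],
    [[46,7,172],10.5],
    [[46,7,172],10.5],
    [[46,7,172],10.5],
  ],
)

```text
time: 17.8
tool_pos: [532.0, -189.9, 140.1]
tcp_rot: [180.0, -0.1, -15.3]
ft_force: [0.1, -0.4, 0.9]
finger_gap: 60.0
grip_force: 0.0
```

```bash
python3 - <<'E'
from h import *
go([531.8,-189,138],-15.3)
E
```

```text
from [ 532.  -189.9  140.1] yaw -15.3 shift [-0.4 -0.8  2.1] turn 0.0 t 17.8
```

Call:
step_arm(
  rows=[
    [[0,0,1.5],0],
    [[0,0,1.5],0],
    [[0,0,1.5],0],
    [[0,0,1.5],0],
    [[0,0,1.5],0],
    [[0,0,1.5],0],
    [[0,0,1.5],0],
    [[0,0,1.5],0],
    [[0,0,1.5],0],
    [[0,0,1.5],0],
    [[0,0,1.5],0],
    [[0,0,1.5],0],
  ],
  fingers=0,
  squeeze=70,
)

```text
time: 19.0
tool_pos: [531.4, -190.4, 138.3]
tcp_rot: [180.0, -0.1, -15.3]
ft_force: [-2.0, 1.1, 6.0]
finger_gap: 6.6
grip_force: 68.7
```

Call:
step_arm(
  rows=[
    [[0,0,-5],0],
    [[0,0,-20],0],
    [[0,0,-50],0],
    [[0,0,-90],0],
    [[0,0,-130],0],
    [[0,0,-150],0],
    [[0,0,-150],0],
  ],
)

```text
time: 19.7
tool_pos: [532.4, -190.8, 292.0]
tcp_rot: [179.9, -0.4, -15.3]
ft_force: [-0.0, -0.4, -4.9]
finger_gap: 6.4
grip_force: 68.7
```

```bash
python3 - <<'E'
from h import *
import pickle
go([390,100,280],-15.3)
c=get_calibration("wrist");im=snapshot("wrist");cv2.imwrite("w8.png",im);pickle.dump(c,open("w8.pkl","wb"));pickle.dump(r.sense(),open("s8.pkl","wb"))
cv2.imwrite("pics/w8.png",cv2.resize(im,None,fx=1.5,fy=1.5))
E
```

```text
from [ 532.4 -190.8  292. ] yaw -15.3 shift [-214.2 -242.9   10.2] turn -0.0 t 19.7
```

View pics/w8.png

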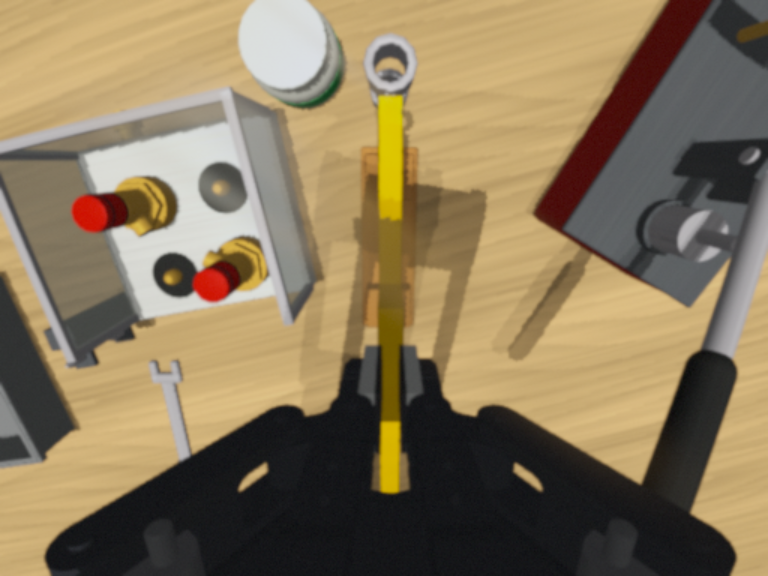

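The door is held squarely; its upper socket ring is at (390,63). I carry it high past the rig front and look down on the pintles.

Call:
step_arm(
  rows=[
    [[-10,0,-25],0],
    [[-40,-25,-40],0],
    [[-65,-55,-40],-2],
    [[-85,-90,-40],-4],
    [[-100,-125,-40],-6],
    [[-120,-160,-40],-8],
    [[-140,-195,-40],-10.6],
    [[-155,-225,-40],-10.6],
    [[-161,-242,-40],-10.6],
    [[-161,-242,-40],-10.6],
    [[-161,-242,-40],-10.6],
  ],
)

```text
time: 20.85
tool_pos: [438.6, 85.8, 325.0]
tcp_rot: [179.9, 0.2, -4.6]
ft_force: [-0.9, -0.9, -5.4]
finger_gap: 6.4
grip_force: 69.0
```

```bash
python3 - <<'E'
from h import *
import pickle
go([440,85,330],-4.7)
c=get_calibration("wrist");im=snapshot("wrist");cv2.imwrite("w9.png",im);pickle.dump(c,open("w9.pkl","wb"))
crop=im[0:250,40:300]
cv2.imwrite("pics/w9.png",cv2.resize(crop,None,fx=2.4,fy=2.4,interpolation=cv2.INTER_CUBIC))
c8=pickle.load(open("w8.pkl","rb"));s8=pickle.load(open("s8.pkl","rb"));p=s8['tool_pos']
S=onz(c8,[((390+.5)/1.5-.5,(63+.5)/1.5-.5)],p[2]-20)[0]
Rt=R.from_euler('xyz',s8['tcp_rot'],degrees=True).as_matrix();print("socket in tool",(S-p)@Rt)
E
```

```text
from [438.6  85.8 325. ] yaw -4.6 shift [ 1.4  0.7 -5. ] turn 0.1 t 20.9
socket in tool [116.8192228   -0.22464776  20.37738649]
```

View pics/w9.png

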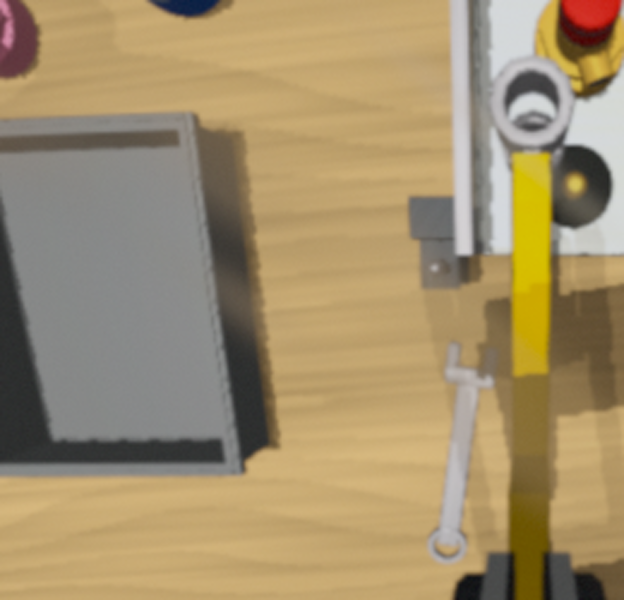

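The upper pin's tip shows at crop (437,266) on its bracket (x 421–462, front edge row 288), with the post behind. The held socket's top is at crop (533,97).

```bash
python3 - <<'E'
from h import *
import pickle
c=pickle.load(open("w9.pkl","rb"))
q=lambda z,*a:onz(c,[(40+(x+.5)/2.4-.5,(y+.5)/2.4-.5) for x,y in a],z).round(1)
print("pin",q(121,(437,266)),"bracket front corners",q(102,(421,287),(461,288)))
p=r.sense()['tool_pos'];S=q(p[2]-20,(533,97))[0];print("sock",S,"rel",(S-p).round(1))
# lower socket top is visible inside/behind upper? expected pixel of the lower mouth for a plumb door
m=proj(c,[[S[0],S[1],p[2]-20-86],[S[0],S[1],p[2]-44]]);print("lower mouth crop",((m-[40,0]+.5)*2.4-.5).round(0))
E
```

```text
pin [[515.  129.2 121. ]] bracket front corners [[504.2 142.4 102. ]
 [501.7 119.6 102. ]]
sock [553.8  75.7 305.3] rel [114.9  -9.6 -20. ]
lower mouth crop [[531. 151.]
 [532. 117.]]
```

Call:
step_arm(
  rows=[
    [[-30,-15,0],0],
    [[-65,-35,0],0],
    [[-88,-50,10],0],
    [[-88,-50,45],0],
    [[-88,-50,85],0],
    [[-88,-50,120],0],
    [[-88,-50,140],0],
    [[-88,-50,148],0],
    [[-88,-50,148],0],
    [[-88,-50,148],0],
  ],
)

```text
time: 21.9
tool_pos: [356.6, 142.7, 180.2]
tcp_rot: [-180.0, -0.1, -4.8]
ft_force: [-0.2, 0.6, -4.7]
finger_gap: 6.8
grip_force: 69.0
```

```bash
python3 - <<'E'
from h import *
import pickle
go([354.7,142.5,172],-4.7);go([399.5,138.8,172],-4.7)
c=get_calibration("wrist");im=snapshot("wrist");cv2.imwrite("w10.png",im);pickle.dump(c,open("w10.pkl","wb"))
sc=snapshot("scene")
a=cv2.resize(im[0:192,130:386],(400,300));k=get_calibration("scene");u,v=proj(k,[[500,130,80]])[0].astype(int)
b=cv2.resize(sc[v-48:v+48,u-64:u+64],(400,300),interpolation=cv2.INTER_CUBIC)
cv2.imwrite("pics/w10.png",np.hstack([a,b]))
E
```

```text
from [356.6 142.7 180.2] yaw -4.8 shift [-1.9  0.4  8.2] turn -0.1 t 21.9
from [356.6 142.7 180.2] yaw -4.8 shift [43.   0.3  8.3] turn -0.1 t 21.9
```

View pics/w10.png

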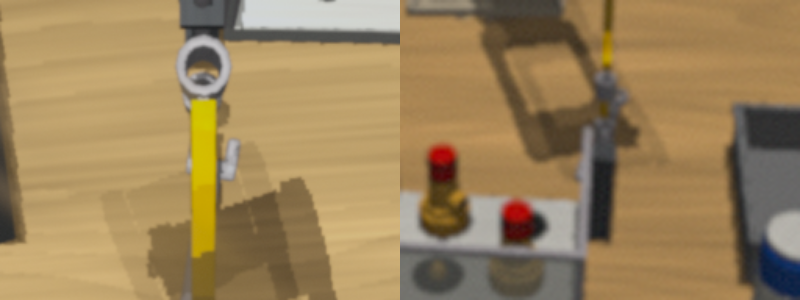

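The socket (left half, (204,65)) lines up with the bracket and post at (205,15). Bring it in level.

Call:
step_arm(
  rows=[
    [[0,0,8.3],0],
    [[0,0,8.3],0],
    [[8,0.1,8.3],0],
    [[16,0.2,8.3],0],
    [[24,0.3,8.3],0],
    [[32,0.3,8.3],0],
    [[40,0.3,8.3],0],
    [[43,0.3,8.3],0],
    [[43,0.3,8.3],0],
    [[43,0.3,8.3],0],
  ],
)

```text
time: 23.0
tool_pos: [398.4, 139.1, 170.5]
tcp_rot: [180.0, 0.0, -4.7]
ft_force: [0.1, -0.4, -6.0]
finger_gap: 6.4
grip_force: 69.0
```

```bash
python3 - <<'E'
from h import *
import pickle
go([399.5,138.8,146.3],-4.7)
s=r.sense();p=s['tool_pos']
c=get_calibration("wrist");im=snapshot("wrist")
o=lambda P:proj(c,[P])[0].round(1)
print("sock pred",o([p[0]+115.5,p[1]-9.4,p[2]-20]),"pin pred",o([515,129.4,122]))
cv2.imwrite("pics/w11.png",cv2.resize(im[0:150,160:360],None,fx=3,fy=3,interpolation=cv2.INTER_CUBIC))
E
```

```text
from [398.4 139.1 170.5] yaw -4.7 shift [ 1.1  0.2 24.2] turn -0.0 t 23.0
sock pred [260.4  40.1] pin pred [260.6  48.1]
```

View pics/w11.png

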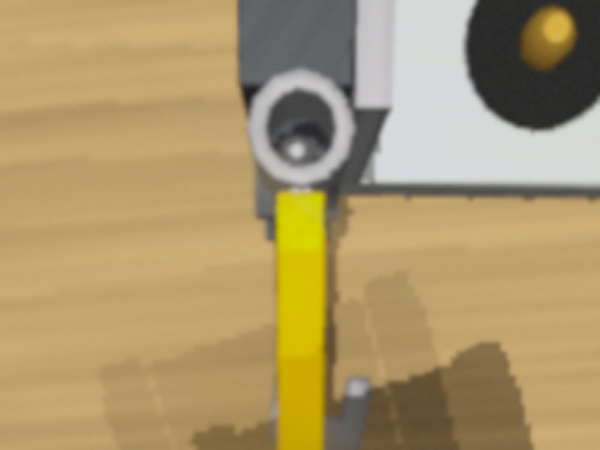

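The pin tip (297,149) shows inside the socket ring (centre (301,128)). A correction of about +1.8 mm and -0.8 mm is needed, then lower.

Call:
step_arm(
  rows=[
    [[1.8,-0.8,0],0],
    [[1.8,-0.8,4],0],
    [[1.8,-0.8,8],0],
    [[1.8,-0.8,12],0],
    [[1.8,-0.8,15],0],
    [[1.8,-0.8,18],0],
    [[1.8,-0.8,20],0],
    [[1.8,-0.8,22],0],
    [[1.8,-0.8,22],0],
  ],
)

```text
time: 23.95
tool_pos: [400.4, 139.7, 148.4]
tcp_rot: [180.0, 0.0, -4.7]
ft_force: [-0.9, 0.9, -5.6]
finger_gap: 6.3
grip_force: 68.9
```

Call:
step_arm(
  rows=[
    [[0,0,1],0],
    [[0,0,2],0],
    [[0,0,2.5],0],
    [[0,0,2.5],0],
  ],
)

```text
time: 24.35
tool_pos: [400.3, 139.9, 146.4]
tcp_rot: [-180.0, 0.0, -4.7]
ft_force: [-4.8, 0.5, -1.7]
finger_gap: 6.2
grip_force: 69.5
```

Call:
step_arm(
  rows=[
    [[0,0,1],0],
    [[0,0,1],0],
    [[0,0,1],0],
  ],
)

```text
time: 24.65
tool_pos: [400.1, 140.1, 146.0]
tcp_rot: [-180.0, 0.0, -4.7]
ft_force: [-9.3, 0.8, 3.9]
finger_gap: 6.3
grip_force: 70.5
```

Call:
step_arm(
  rows=[
    [[0,0,0],0],
    [[0,0,0],0],
    [[0,0,0],0],
    [[0,0,0],0],
    [[0,0,0],0],
    [[0,0,0],0],
  ],
  fingers=0.24,
  squeeze=30,
)

```text
time: 25.25
tool_pos: [400.6, 139.7, 145.2]
tcp_rot: [-180.0, -0.0, -4.7]
ft_force: [0.0, 0.5, 0.1]
finger_gap: 20.6
grip_force: 0.0
```

```bash
python3 - <<'E'
from h import *
go([399.7,139.2,146],-4.7)
c=get_calibration("wrist");im=snapshot("wrist")
print("sock top at seat px",proj(c,[[515,129.4,126]]),"if 6 high",proj(c,[[515,129.4,132]]))
cv2.imwrite("pics/w12.png",cv2.resize(im[0:150,160:360],None,fx=3,fy=3,interpolation=cv2.INTER_CUBIC))
E
```

```text
from [400.6 139.7 145.2] yaw -4.7 shift [-0.9  0.6 -0.8] turn -0.0 t 25.2
sock top at seat px [[262.13933037  41.76545691]] if 6 high [[262.2251506   39.32705213]]
```

View pics/w12.png

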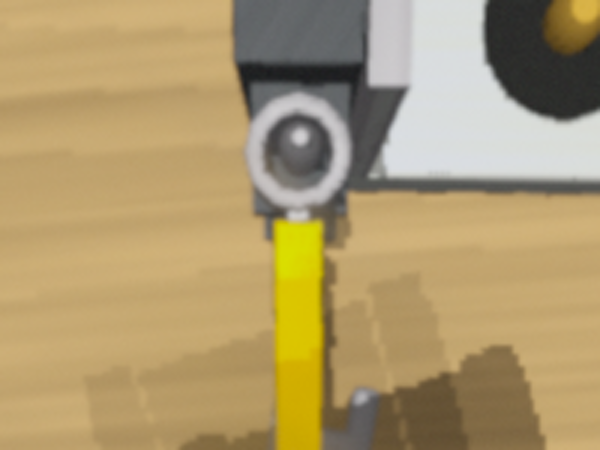

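The pin now stands inside the socket up near its rim, so the door is hung. Swing it shut with the fingers loosely astride the tab.

Call:
step_arm(
  rows=[
    [[1,15,0],-7.5],
    [[3.9,29.8,0],-15],
    [[8.8,44,0],-22.5],
    [[15.4,57.5,0],-30],
    [[23.8,70,0],-37.5],
    [[33.7,81.3,0],-45],
    [[33.7,81.3,0],-45],
    [[33.7,81.3,0],-45],
  ],
)

```text
time: 26.1
tool_pos: [427.2, 56.1, 145.1]
tcp_rot: [-180.0, 0.0, 40.0]
ft_force: [0.3, -0.3, 0.4]
finger_gap: 21.1
grip_force: 0.0
```

```bash
python3 - <<'E'
from h import *
print(r.sense()['ft_force'].round(1)); go([505.6,14.8,145.5],85.3)
E
```

```text
[ 0.3 -0.3  0.4]
from [427.2  56.1 145.1] yaw 40.0 shift [33.5 82.  -0.5] turn -45.3 t 26.1
```

Call:
step_arm(
  rows=[
    [[1,15,0],-7.5],
    [[3.9,29.8,0],-15],
    [[8.8,44,0],-22.5],
    [[15.4,57.5,0],-30],
    [[23.8,70,0],-37.5],
    [[33.7,81.3,0],-45],
    [[33.7,81.3,0],-45],
    [[33.7,81.3,0],-45],
  ],
)

```text
time: 26.9
tool_pos: [505.1, 16.4, 144.9]
tcp_rot: [-179.9, -0.0, 85.0]
ft_force: [-0.6, -0.4, 0.1]
finger_gap: 20.4
grip_force: 0.0
```

Call:
step_arm(
  rows=[
    [[0,2,0],0],
    [[0,4,0],0],
    [[0,6,0],0],
    [[0,6,0],0],
    [[0,6,0],0],
  ],
)

```text
time: 27.4
tool_pos: [511.6, 15.3, 145.2]
tcp_rot: [-180.0, -0.0, 85.3]
ft_force: [-0.6, 0.2, -0.4]
finger_gap: 20.5
grip_force: 0.0
```

Call:
step_arm(
  rows=[
    [[0,2,0],0],
    [[0,3,0],0],
    [[0,4,0],0],
    [[0,4,0],0],
  ],
)

```text
time: 27.8
tool_pos: [515.8, 14.9, 145.2]
tcp_rot: [180.0, 0.0, 85.3]
ft_force: [-0.6, 0.5, 0.9]
finger_gap: 20.4
grip_force: 0.0
```

```bash
python3 - <<'E'
from h import *
c=get_calibration("wrist");im=snapshot("wrist");k=get_calibration("scene");sc=snapshot("scene")
u,v=proj(k,[[550,0,80]])[0].astype(int)
b=cv2.resize(sc[v-60:v+60,u-80:u+80],(400,300),interpolation=cv2.INTER_CUBIC)
cv2.imwrite("pics/w13.png",np.hstack([cv2.resize(im,(400,300)),b]))
d=lambda z,t:[505.6+t,14.8,z]
print(proj(c,[[515,129.4,126],[505.6,14.8,165],[496.8,-91.6,134]])*400/512)
E
```

```text
[[189.96579678  34.72633857]
 [189.81831323 195.41388241]
 [193.75946922 269.82161662]]
```

View pics/w13.png

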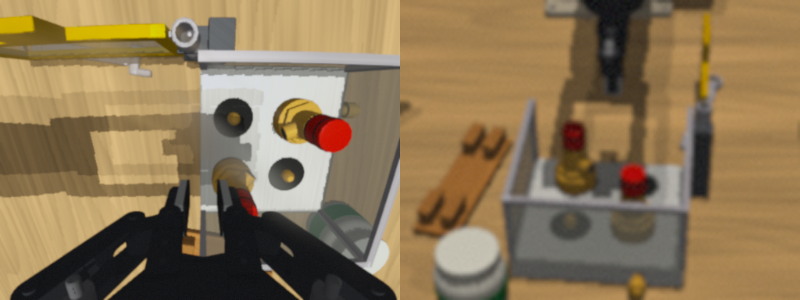

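The wrist view (left) shows the door hung at the pins (socket (185,33)) but still wide open; the fingers came away from the tab during the swing. Both valves stand seated. From here on I measure with masks only, as all 14 views are used.

```bash
python3 - <<'E'
from h import *
go([505.6,14.8,145.5],85.3)
for n in("wrist","top","scene"):
    c=get_calibration(n);im=snapshot(n);H=cv2.cvtColor(im,cv2.COLOR_BGR2HSV)
    m=cv2.inRange(H,(24,150,60),(33,255,255));k,l,st,ce=cv2.connectedComponentsWithStats(m)
    for i in range(1,k):
        if st[i,4]>15:
            y,x=np.nonzero(l==i);x0,y0,w,h,a=st[i]
            P=np.c_[x,y].astype(np.float32);v=cv2.fitLine(P,cv2.DIST_L2,0,.01,.01).ravel()
            t=(P-v[2:])@v[:2];e=[v[2:]+v[:2]*t.min(),v[2:]+v[:2]*t.max()]
            print(n,st[i],onz(c,e,134).round(0).tolist(),onz(c,e,165).round(0).tolist())
E
```

```text
from [515.7  14.9 145.2] yaw 85.3 shift [ -0.9 -10.   -0.3] turn -0.0 t 27.9
wrist [  0  20  45  23 902] [[374.0, 149.0, 134.0], [402.0, 147.0, 134.0]] [[401.0, 139.0, 165.0], [424.0, 137.0, 165.0]]
wrist [  83   30  131   22 2350] [[423.0, 138.0, 134.0], [498.0, 132.0, 134.0]] [[441.0, 130.0, 165.0], [503.0, 125.0, 165.0]]
wrist [202  69   9   2  16] [[490.0, 117.0, 134.0], [495.0, 116.0, 134.0]] [[496.0, 112.0, 165.0], [500.0, 112.0, 165.0]]
top [227 203   8  64 181] [[288.0, 148.0, 134.0], [497.0, 132.0, 134.0]] [[289.0, 146.0, 165.0], [493.0, 131.0, 165.0]]
scene [59  0 17  5 78] [[-1993.0, -1575.0, 134.0], [-1990.0, -1444.0, 134.0]] [[-1852.0, -1510.0, 165.0], [-1849.0, -1384.0, 165.0]]
scene [304   0   9   8  64] [[-1993.0, 446.0, 134.0], [-2021.0, 520.0, 134.0]] [[-1851.0, 429.0, 165.0], [-1878.0, 501.0, 165.0]]
scene [125   2  16   8 102] [[-1923.0, -1020.0, 134.0], [-1899.0, -891.0, 134.0]] [[-1785.0, -977.0, 165.0], [-1762.0, -853.0, 165.0]]
scene [179   3  16   9 118] [[-1887.0, -578.0, 134.0], [-1844.0, -447.0, 134.0]] [[-1750.0, -553.0, 165.0], [-1709.0, -428.0, 165.0]]

[... 840 characters left out ...]
[-186.0, 1002.0, 134.0]] [[-106.0, 895.0, 165.0], [-119.0, 963.0, 165.0]]
scene [87 97 16  6 75] [[-156.0, -730.0, 134.0], [-142.0, -657.0, 134.0]] [[-89.0, -699.0, 165.0], [-76.0, -629.0, 165.0]]
scene [348  97  14   7  71] [[-151.0, 461.0, 134.0], [-151.0, 521.0, 134.0]] [[-84.0, 444.0, 165.0], [-84.0, 501.0, 165.0]]
scene [403  96  14   6  71] [[-163.0, 717.0, 134.0], [-165.0, 777.0, 134.0]] [[-96.0, 689.0, 165.0], [-98.0, 747.0, 165.0]]
scene [ 31 101  13   5  48] [[-108.0, -958.0, 134.0], [-103.0, -903.0, 134.0]] [[-44.0, -918.0, 165.0], [-39.0, -865.0, 165.0]]
scene [144 102  14   5  54] [[-103.0, -461.0, 134.0], [-100.0, -402.0, 134.0]] [[-39.0, -441.0, 165.0], [-35.0, -384.0, 165.0]]
```

The door hangs exactly where I left it (edge (288,148) to (497,132) at z 134, so 90° open); the fingers did not carry it. I lift, return to the tab, grip it and swing it while held.

Call:
step_arm(
  rows=[
    [[0,-10,-30],0],
    [[0,-10,-60],8],
    [[10,-25,-60],16],
    [[25,-38,-60],24],
    [[40,-52,-60],32],
    [[55,-66,-60],40],
    [[70,-80,-60],48],
    [[84,-94,-60],56],
    [[96,-108,-60],64],
    [[108,-118,-60],72],
    [[114,-125,-60],80],
    [[114.7,-125.5,-60],88],
  ],
)

```text
time: 29.25
tool_pos: [399.4, 140.4, 205.3]
tcp_rot: [-180.0, -0.0, -3.0]
ft_force: [-0.6, 0.5, 0.0]
finger_gap: 20.6
grip_force: 0.0
```

Call:
step_arm(
  rows=[
    [[0,0,0],2],
    [[0,0,0],2],
    [[0,0,0],2],
  ],
)

```text
time: 29.55
tool_pos: [400.0, 139.5, 205.2]
tcp_rot: [180.0, -0.0, -4.6]
ft_force: [0.3, 0.1, 0.0]
finger_gap: 20.4
grip_force: 0.0
```

```bash
python3 - <<'E'
from h import *
go([400.4,139.0,146],-4.7)
c=get_calibration("wrist");im=snapshot("wrist");H=cv2.cvtColor(im,cv2.COLOR_BGR2HSV)
m=cv2.inRange(H,(24,150,40),(33,255,255));k,l,st,ce=cv2.connectedComponentsWithStats(m)
for i in range(1,k):
    if st[i,4]>60: print(st[i],ce[i],onz(c,[ce[i]],165).round(0),onz(c,[ce[i]],134).round(0))
for v in range(150,384,12):
    x=np.nonzero(m[v])[0]; x=x[(x>200)&(x<320)]
    if len(x): print(v,x.min(),x.max(),onz(c,[(x.mean(),v)],165)[0].round(0),onz(c,[(x.mean(),v)],134)[0].round(0))
E
```

```text
from [400.  139.5 205.2] yaw -4.6 shift [ 0.4  0.5 59.2] turn 0.1 t 29.6
[253  81  13  68 755] [259.21456954 112.76556291] [[473. 135. 165.]] [[473. 135. 134.]]
[255 227   9  67 450] [259.14666667 261.24888889] [[353. 144. 165.]] [[334. 146. 134.]]
222 262 263 [389. 139. 165.] [375. 140. 134.]
234 256 263 [379. 141. 165.] [363. 143. 134.]
246 256 263 [368. 143. 165.] [351. 144. 134.]
258 256 262 [357. 144. 165.] [338. 146. 134.]
270 256 262 [345. 145. 165.] [324. 147. 134.]
282 256 262 [333. 146. 165.] [310. 148. 134.]
```

Call:
step_arm(
  rows=[
    [[0,0.5,0],0],
    [[0,0.5,0],0],
    [[0,0.5,15],0],
    [[0,0.5,35],0],
    [[0,0.5,50],0],
    [[0,0.5,58],0],
    [[0,0.5,58],0],
    [[0,0.5,58],0],
  ],
  fingers=0.5,
)

```text
time: 30.4
tool_pos: [400.0, 139.0, 147.3]
tcp_rot: [180.0, 0.0, -4.7]
ft_force: [0.6, -0.2, -0.4]
finger_gap: 42.4
grip_force: 0.0
```

Call:
step_arm(
  rows=[
    [[0,0,0],0],
    [[0,0,0],0],
    [[0,0,0],0],
    [[0,0,0],0],
    [[0,0,0],0],
    [[0,0,0],0],
    [[0,0,0],0],
    [[0,0,0],0],
  ],
  fingers=0,
  squeeze=30,
)

```text
time: 31.2
tool_pos: [400.0, 139.1, 147.2]
tcp_rot: [-180.0, 0.0, -4.7]
ft_force: [-0.8, 0.5, 0.0]
finger_gap: -0.1
grip_force: 0.0
```

Call:
step_arm(
  rows=[
    [[0,3,0],-1.5],
    [[0.1,6,0],-3],
    [[0.4,9,0],-4.5],
    [[0.6,12,0],-6],
    [[0.6,12,0],-6],
  ],
)

```text
time: 31.7
tool_pos: [399.6, 126.8, 147.2]
tcp_rot: [180.0, 0.0, 1.3]
ft_force: [0.2, -0.9, 0.7]
finger_gap: 0.2
grip_force: 0.0
```

```bash
cat >> h.py <<'E'
def door():
    c=get_calibration("top");im=snapshot("top");H=cv2.cvtColor(im,cv2.COLOR_BGR2HSV)
    m=cv2.inRange(H,(22,130,50),(34,255,255));k,l,st,ce=cv2.connectedComponentsWithStats(m)
    for i in range(1,k):
        if st[i,4]>15 and 200<ce[i][0]<330 and ce[i][1]>140:
            P=np.argwhere(l==i)[:,::-1].astype(np.float32);v=cv2.fitLine(P,cv2.DIST_L2,0,.01,.01).ravel()
            t=(P-v[2:])@v[:2];print("yellow",st[i],onz(c,[v[2:]+v[:2]*t.min(),v[2:]+v[:2]*t.max()],134).round(0).tolist())
E
python3 -c "
from h import *
door();print(r.sense()['ft_force'],r.sense()['tool_pos'])"
```

```text
yellow [226 252   5  15  30] [[289.0, 150.0, 134.0], [333.0, 142.0, 134.0]]
[0.59066005 0.47706395 1.26806443] [399.58922248 126.99196147 147.1778077 ]
```

The fingers closed on nothing: the tab is not where a seated door would have it. I lift away and measure the door's real pose from two views.

Call:
step_arm(
  rows=[
    [[0,0,-40],0],
    [[0,20,-80],0],
    [[0,50,-120],2],
    [[0,80,-150],6],
    [[0,80,-150],6],
    [[0,80,-150],6],
  ],
)

```text
time: 32.35
tool_pos: [401.9, 46.8, 297.8]
tcp_rot: [-180.0, -0.1, -4.8]
ft_force: [-0.3, -0.3, -0.4]
finger_gap: -0.2
grip_force: 0.0
```

```bash
cat > amap.py <<'E'
from h import *
def amap(im,x0,x1,y0,y1,st=1):
    H=cv2.cvtColor(im,cv2.COLOR_BGR2HSV).astype(int)
    for y in range(y0,y1,st):
        s=''
        for x in range(x0,x1,st):
            h,sa,v=H[y,x]
            s+= 'Y' if 23<=h<=34 and sa>130 and v>40 else 'r' if (h<8 or h>172) and sa>120 else '.' if sa>60 and v>60 else '#' if v<70 else 'o' if sa<50 else '-'
        print(y,s)
E
python3 - <<'E'
from amap import *
go([400,60,300],-4.7)
c=get_calibration("wrist");w=snapshot("wrist");t=snapshot("top");ct=get_calibration("top")
cv2.imwrite("w14.png",w);cv2.imwrite("t14.png",t)
import pickle;pickle.dump(c,open("w14.pkl","wb"))
amap(t,215,260,180,275)
print(proj(c,[[515,129,122],[400,139,165],[289,148,134],[502,130,134],[289,148,20]]).round(0).tolist())
E
```

```text
from [401.9  46.8 297.8] yaw -4.8 shift [ -3.  -13.   -2.2] turn -0.1 t 32.4
180 .......................-ooooooooooooooooooooo
181 .......................-ooooooooooooooooooooo
182 .......................-oooooooooooooooooo##o
183 .......................-ooooooooooooooo######
184 .......................oooooooooooooooo######
185 .......................ooooooooooooooo#######
186 .......................oooooooooooooo#####..#
187 .......................oooooooooooooo####....
188 ................ooooooooooooooooooooo####....
189 ................ooooooooooooooooooooo####....
190 ...............-ooooooooooooooooooooo####....
191 ...............-ooooooooooooooooooooo########
192 ................oo##oooooooooooooooooo#######
193 ................---o---ooooooooooooooo#######
194 ...............---o----oooooooooooooooo---o-o
195 ...............--------oo--------------------
196 ...............---o--------------------------
197 ...............---o--------------------------
198 ..............----o--------------------------
199 ..............----o--------------------------
200 ..............----o
[... 3105 characters left out ...]
.....................
263 .......o....YY---oo----#.....................
264 .......oo..YYY---oo----#.....................
265 ........oooYYY.o-oo----#.....................
266 .........oo.Y.---oo----#.....................
267 ..............---oo----#.....................
268 ..............---oo----#.....................
269 ..............---oo----#.....................
270 ..............---oo----#.....................
271 ..............---oo----#.....................
272 ..............---oo----#.....................
273 ..............---oo----#.....................
274 ..............---oo----#.....................
[[182.0, 83.0], [180.0, 188.0], [194.0, 259.0], [180.0, 94.0], [209.0, 225.0]]
```

```bash
python3 - <<'E'
from amap import *
w=cv2.imread("w14.png");amap(w,140,235,55,275,2)
E
```

```text
55 ...............oooooooooooooo.....oooooooooooooo
57 ...............ooooooooooooooo....oooooooooooooo
59 ...............oooooooooooooo#o...oooooooooooooo
61 ...............oooooooooooooo#oo-.oooooooooooooo
63 ...............oooooooooooooo#o#oooooooooooooooo
65 ...............ooooooooooooooooo#ooooooooooooooo
67 ...............-oooooooooooooooooooooooooooooooo
69 ................oooooooooooooooooooooooooooooooo
71 ..................-ooooooooooooooooooooooooooooo
73 ...................ooooooooooooooooooooooooooooo
75 ...................ooooooooooooooooooooooooooooo
77 ..................oooooooooooooooooooooooooooooo
79 .................ooooooooooooooooooooooooooooooo
81 ................oooooooooooooooooooooooooooooooo
83 ................oo.-oooooooooooooooooooooooooooo
85 ................oo..oooooooooooo-...............
87 ................oo..-o-ooo--oooo-...............
89 ................oo...oooo-o-oooo-...............
91 ................-oo-.oooo--ooooo-...............
93 .................ooooooo---ooooo-...............
95 ..................-oooo-..-o-----...............
97 .....
[... 4006 characters left out ...]
...........
249 ..........................YYYY..................
251 ..........................YYYY..................
253 ..........................YYYY..................
255 ..........................YYYY..................
257 ...........................YY..................#
259 ...............................................#
261 ...............................................#
263 ...............................................#
265 ..............................................##
267 ..............................................##
269 .............................................###
271 ...........................#####............####
273 ........................##########..........####
```

```bash
python3 - <<'E'
from amap import *
import pickle
c=pickle.load(open("w14.pkl","rb"));ct=get_calibration("top");t=snapshot("top")
print("free corner",tri(c,(194.5,256),ct,(227,266)).round(1))
S=get_calibration("scene");sc=snapshot("scene")
print(proj(S,[[400,139,165],[289,148,134],[502,130,134],[515,129,126],[515,129,64],[289,148,20],[502,130,20]]).round(1).tolist())
amap(sc,295,335,95,200)
E
```

```text
free corner [288.1 150.2 123.9]
[[286.0, 161.6], [286.0, 151.7], [284.8, 187.2], [284.7, 191.6], [283.8, 206.2], [284.6, 176.7], [283.3, 213.5]]
95 YY.YYYYYY.#..............#..############
96 YYYYYYYYY.#..............#..############
97 YYYYYYYYY.#..............#...###########
98 YYYYYYYYY................#...###########
99 YYYYYYYYY................#...###########
100 YYYYYYYYY.....................##########
101 .........#....................##########
102 ..............................##########
103 ........................#......#########
104 ........................#......#########
105 ........................#......#########
106 ........................#.......########
107 oooooooooooooooooooooooo................
108 ........................................
109 ........................................
110 ........................................
111 ........................................
112 ........................................
113 ........................................
114 ........................................
115 ........................................
116 ...........
[... 3064 characters left out ...]
..................--.....
185 ................................oooooooo
186 ................................ooo#####
187 ................................ooo#####
188 ................................oooo####
189 ................................-ooo####
190 .................................ooo####
191 .................................ooo####
192 .................................ooo####
193 .................................ooo####
194 ................................-ooo####
195 ................................oooo####
196 ................................ooooo###
197 ................................#oooo###
198 ................................#ooooooo
199 ...............................##ooooooo
```

```bash
python3 - <<'E'
from amap import *
sc=snapshot("scene");amap(sc,268,304,135,222)
E
```

```text
135 #-#.................................
136 #o-.................................
137 #-#.................................
138 #--.................................
139 -#####..............................
140 #o-####.............................
141 -######.............................
142 #######.............................
143 #-o###..............................
144 o-#.................................
145 ##-#................................
146 ####................................
147 -#--................................
148 ----................................
149 ----................................
150 -----...............................
151 -o---...............................
152 ----................................
153 -oo-................................
154 -oo.................................
155 ....................................
156 ..................Y.................
157 ..................Y.................
158 ..................Y.................
159 ..................Y.................
160 ...................Y................
161 ..................YY..........
[... 1766 characters left out ...]
...
205 .........ooooo######................
206 ........-ooooo######................
207 ........-ooooo######................
208 .........ooooo######................
209 .........-oooo######................
210 ..........oooo######................
211 ..........oooo######................
212 ..........ooo######.................
213 ..........ooo######.................
214 .........-ooo######.................
215 ooooooo--oooo######.................
216 ooooooooooooo######.................
217 ooooooooooooo######.................
218 ooooooooooooo######.................
219 ooooooooooooo######.................
220 ooooooooooooo######.................
221 ooooooooooooo######.................
```

```bash
python3 - <<'E'
from amap import *
import pickle
c=pickle.load(open("w14.pkl","rb"));S=get_calibration("scene");T=get_calibration("top")
def res(P,*cu): return [np.round(proj(k,[P])[0]-u,1).tolist() for k,u in cu]
for n,a,b in(("upper socket ring",(179,88),(290,181)),("free corner",(194.5,256),(286.2,156))):
    P=tri(c,a,S,b);print(n,P.round(1),res(P,(c,a),(S,b)))
# where would the w12/w14 ring be for heights
for z in(80,90,100,110,126,140,160,180):
    print(z,onz(c,[(179,88),(183,99),(181,189),(194.5,256)],z)[:,:2].round(0).tolist(), onz(S,[(290,182),(286,156)],z)[:,:2].round(0).tolist())
amap(cv2.imread("w14.png"),165,200,66,104)
E
```

```text
upper socket ring [505.4 134.6 158.1] [[-10.4, 1.7], [-3.3, 0.9]]
free corner [281.3 151.9 111.2] [[1.2, -0.5], [0.4, -0.2]]
80 [[513.0, 145.0], [499.0, 142.0], [375.0, 166.0], [263.0, 164.0]] [[402.0, 157.0], [235.0, 154.0]]
90 [[512.0, 142.0], [498.0, 139.0], [378.0, 163.0], [268.0, 161.0]] [[416.0, 156.0], [250.0, 153.0]]
100 [[511.0, 140.0], [498.0, 137.0], [381.0, 159.0], [274.0, 157.0]] [[429.0, 154.0], [265.0, 151.0]]
110 [[510.0, 137.0], [497.0, 134.0], [383.0, 156.0], [280.0, 154.0]] [[442.0, 153.0], [281.0, 150.0]]
126 [[509.0, 132.0], [496.0, 130.0], [388.0, 151.0], [289.0, 149.0]] [[463.0, 150.0], [305.0, 147.0]]
140 [[508.0, 128.0], [496.0, 126.0], [392.0, 146.0], [297.0, 144.0]] [[482.0, 148.0], [327.0, 145.0]]
160 [[506.0, 123.0], [495.0, 120.0], [397.0, 139.0], [309.0, 138.0]] [[508.0, 145.0], [357.0, 142.0]]
180 [[504.0, 117.0], [494.0, 115.0], [403.0, 133.0], [320.0, 131.0]] [[535.0, 142.0], [388.0, 139.0]]
66 .....-ooooooooooooooooooooooooooooo
67 .....-ooooooooooooooooooooooooooooo
68 .....-ooooooooooooooooooooooooooooo
69 ......ooooooooooooooooooooooooooooo
70 ..
[... 624 characters left out ...]
....oooo....-oooooooooooooooooooo
87 ......oooo-....-ooo-oooooo--o-ooooo
88 ......oooo-.....ooooooooooooo--oooo
89 .......oooo.....ooooooooo--o---oooo
90 .......oooo-....ooooooooo----o-oooo
91 .......-ooooo-..ooooooooo----o-oooo
92 ........oooooooooooooooo-----o-oooo
93 .........oooooooooooooo------oooooo
94 ..........oooooooooooo-....-oo--oo-
95 ...........-ooooooooo-....--oo-----
96 ..............-ooooo-.....----.-...
97 ...............oooo-...............
98 ................--.................
99 ..........YYYYYY...................
100 ..........YYYYYYYYY................
101 ..........YYYYYYYYY................
102 ..........YYYYYYYYY................
103 ..........YYYYYYYYY................
```

Call:
step_arm(
  rows=[
    [[0,-40,0],0],
    [[0,-85,0],0],
    [[0,-130,0],0],
    [[0,-165,0],0],
    [[0,-185,0],0],
    [[0,-185,0],0],
    [[0,-185,0],0],
  ],
)

```text
time: 33.3
tool_pos: [415.9, 231.7, 296.3]
tcp_rot: [179.9, 0.1, -4.6]
ft_force: [-0.4, -0.2, 0.2]
finger_gap: -0.2
grip_force: 0.0
```

```bash
python3 - <<'E'
from amap import *
import pickle
s=r.sense();print(s['tool_pos'],s['tcp_rot'])
c=get_calibration("wrist");w=snapshot("wrist");cv2.imwrite("w15.png",w);pickle.dump(c,open("w15.pkl","wb"))
pp=proj(c,[[515,129,122],[400,139,165],[289,148,134],[502,130,134],[289,148,20]]).round(0);print(pp.tolist())
x0=int(pp[:,0].min())-25;amap(w,x0,x0+90,60,275,2);print(x0)
E
```

```text
[415.90356184 231.73536696 296.25421438] [ 1.79931344e+02  9.06671610e-02 -4.59208222e+00]
[[342.0, 81.0], [343.0, 187.0], [329.0, 258.0], [344.0, 92.0], [313.0, 224.0]]
60 ...............#####ooooooooooooooooooo######
62 ..............######ooooooooooooooooooo######
64 .............#######oooooooooooooooooooo#####
66 ............########ooooooooooooooooooooo####
68 ............###########ooooooooooooooooooo###
70 ............########ooooo######oooooooooooooo
72 ............########ooooooooooooooooooooooooo
74 ............########ooooooooooooooooooooooooo
76 ............###o####ooooooooooooooooooooooooo
78 ..............#o##o#ooooooooooooooooooooooooo
80 ..............-oooooooooooooooooooooooooooooo
82 ..............-oooo#ooooooooooooooooooooooooo
84 ..............-oooo#ooooooooooo-.............
86 ..............ooooo#ooooooooooo..............
88 ..............#ooo##ooooooooooo..............
90 ..............oooooooooooooooo...............
92 ..............oo#oooooooooooo................
94 ..............oo##ooo..-ooo..................
96 ................YY......-o...................
[... 3753 characters left out ...]
 .................YYYY........................
250 .................YYYY........................
252 .................YYYY........................
254 .................YYYY........................
256 .................YYYY........................
258 .............................................
260 .............................................
262 .............................................
264 .............................................
266 #............................................
268 ##...........................................
270 ##.............####..........................
272 ###..........#########.......................
274 ####........############.....................
288
```

```bash
python3 - <<'E'
from amap import *
import pickle
a=pickle.load(open("w14.pkl","rb"));b=pickle.load(open("w15.pkl","rb"))
for n,u,v in(("hinge top",(180,99),(340,98)),("free top",(196,257),(325,257)),("tab near hinge end top",(180.5,169),(341,166)),("tab free end top",(184,209),(338,208))):
    P=tri(a,u,b,v);print(n,P.round(1),(proj(a,[P])[0]-u).round(1),(proj(b,[P])[0]-v).round(1))
E
```

```text
hinge top [496.3 132.6 128.1] [0.  0.4] [ 0.  -0.4]
free top [282.6 149.5 119. ] [-0.   0.4] [-0.  -0.4]
tab near hinge end top [420.1 138.1 152.3] [-0.  -0.9] [-0.   0.9]
tab free end top [370.5 141.8 154.7] [-0.  0.] [-0. -0.]
```

The two wrist views give the door top at z 128 at the hinge end and 119 at the free end, and the tab top at about 153. So the door is near the pins but sagging and lower than the fingers assumed. I regrasp lower.

Call:
step_arm(
  rows=[
    [[-5,40,0],0],
    [[-12,80,0],0],
    [[-12.5,93,20],0],
    [[-12.5,93,60],0],
    [[-12.5,93,90],0],
    [[-12.5,93,110],0],
    [[-12.5,93,110],0],
    [[-12.5,93,110],0],
  ],
  fingers=0.6,
)

```text
time: 34.15
tool_pos: [396.5, 139.1, 187.7]
tcp_rot: [180.0, -0.0, -4.8]
ft_force: [-0.1, 0.4, 1.4]
finger_gap: 51.3
grip_force: 0.0
```

```bash
python3 - <<'E'
from amap import *
import pickle
go([396,140,135],-4.6)
c=get_calibration("wrist");w=snapshot("wrist");cv2.imwrite("w16.png",w);pickle.dump(c,open("w16.pkl","wb"))
print(proj(c,[[515,129,122],[395,140,153],[282.6,149.5,119],[496,132,128]]).round(0).tolist())
amap(w,190,330,20,300,3)
E
```

```text
from [396.5 139.1 187.7] yaw -4.8 shift [-0.5 -0.8 52.7] turn -0.2 t 34.1
[[261.0, 50.0], [260.0, 214.0], [260.0, 303.0], [259.0, 76.0]]
20 .................oooooooooooooooooooooooo######
23 .................oooooooooooooooooooooooo######
26 .................oooooooooooooooooooooooo######
29 .................ooooooooooooooooooooooooo#####
32 ..................###########ooooooooooooo#####
35 ..................###########oooooooooooooo####
38 ..................#ooooooooo#ooooooooooooooo###
41 ..................-ooooooooo##ooooooooooooooo##
44 ...................ooooooooo#oooooooooooooooooo
47 ...................oooooooooooooooooooooooooooo
50 ...................ooooooooo#oooooooooooooooooo
53 ..................ooooooooooooooooooooooooooooo
56 ..................oo-oooooooooooooooooooooooooo
59 ..................ooooooooooooooooooooooooooooo
62 ...................oooooooooooooooooooooooooooo
65 ...................ooooooooo...................
68 ...................oooooooo....................
71 ...................oooooo-o....................
74 ....................oY..Y.................
[... 3197 characters left out ...]
YY..............#####ooo
263 ooo######.............YYY..............#####ooo
266 ooo######.............YYY..............#####ooo
269 #oo#####..............YYY..............#####oo#
272 ##o#####..............YYY..............#####oo#
275 ########..............YYY...............#######
278 ########..............YYY...............#######
281 #######...............YYY...............#######
284 #######...............YYY...............#######
287 #######...............YYY...............#######
290 #######...............YYY................######
293 ######................YYY................######
296 ######................YYY................######
299 ######................YYY................######
```

Call:
step_arm(
  rows=[
    [[0,0,20],0],
    [[0,0,40],0],
    [[0,0,52],0],
    [[0,0,57],0],
    [[0,0,57],0],
    [[0,0,57],0],
  ],
)

```text
time: 34.8
tool_pos: [397.2, 139.9, 131.3]
tcp_rot: [-180.0, -0.1, -4.7]
ft_force: [0.1, -0.6, -0.3]
finger_gap: 51.3
grip_force: 0.0
```

Call:
step_arm(
  rows=[
    [[0,0,0],0],
    [[0,0,0],0],
    [[0,0,0],0],
    [[0,0,0],0],
    [[0,0,0],0],
    [[0,0,0],0],
    [[0,0,0],0],
    [[0,0,0],0],
  ],
  fingers=0,
  squeeze=30,
)

```text
time: 35.6
tool_pos: [396.7, 139.9, 130.6]
tcp_rot: [-180.0, -0.0, -4.7]
ft_force: [-1.6, 0.9, 5.5]
finger_gap: 8.7
grip_force: 33.5
```

Gripped now (gap 8.7, 33 N). Swing a first 15° slowly and check the forces and the door.

Call:
step_arm(
  rows=[
    [[0.1,5.2,0],-2.5],
    [[0.5,10.3,0],-5],
    [[1,15.5,0],-7.5],
    [[1.8,20.6,0],-10],
    [[2.8,25.6,0],-12.5],
    [[4,30.7,0],-15],
    [[4,30.7,0],-15],
  ],
)

```text
time: 36.3
tool_pos: [398.3, 108.6, 130.8]
tcp_rot: [-180.0, -0.0, 10.3]
ft_force: [-1.2, -0.0, 6.4]
finger_gap: 9.0
grip_force: 35.2
```

```bash
python3 - <<'E'
from amap import *
import pickle
s=r.sense();print(s['tool_pos'],s['tcp_rot'],s['ft_force'],s['finger_gap'])
c=get_calibration("wrist");w=snapshot("wrist");cv2.imwrite("w17.png",w);pickle.dump(c,open("w17.pkl","wb"))
print(proj(c,[[515,129.4,122],[515,129.4,102]]).round(0).tolist());door()
amap(w,220,310,10,110,2)
E
```

```text
[398.33148525 108.5822419  130.76073229] [-1.79987597e+02 -4.51554531e-02  1.03314135e+01] [-1.1614603  -0.00666     6.35081274] 8.982318971750123
[[262.0, 30.0], [261.0, 39.0]]
yellow [241 244   7  22  80] [[360.0, 102.0, 134.0], [290.0, 89.0, 134.0]]
10 .............#oo##############ooooooooooooooo
12 .............#ooooo###############ooooooooooo
14 .............ooooooooo############ooooooooooo
16 .............-oooooooooo#########oooooooooooo
18 .............-oooooooooooooo#####oooooooooooo
20 .............oooooooooooooooooo##oooooooooooo
22 .............oooooooooooooooooo####oooooooooo
24 ............ooooooooooooooooooo####o#oooooooo
26 ...........oooooo##o###oooooooo####ooo#oooooo
28 ...........ooooo#ooooo##ooooooo###oo###oooooo
30 ...........oooo#ooooooo#oooooo####ooo##oooooo
32 ..........ooooo#oooooooo#ooooo####ooo#ooooooo
34 ..........oooo##oooooooo#ooooo###ooo##ooooooo
36 ..........oooo##oooooooo#ooooo###ooo#oooooooo
38 ..........oooo##ooooooo##ooooo###o###oooooooo
40 ..........oooo##ooooooo##ooooo###o##ooooooooo
42 ..........oooo##ooooooo#oooooo###o##ooooooooo
44 ..........-
[... 907 characters left out ...]
.........
82 ...............YYYYYYYYYY....................
84 ...............YYYYYYYYYY....................
86 ...............YYYYYYYYYY....................
88 ...............YYYYYYYYYY....................
90 ...............YYYYYYYYYY....................
92 ...............YYYYYYYYYY....................
94 ...............YYYYYYYYYY....................
96 ...............YYYYYYYYY.....................
98 ................YYYYYYYY.....................
100 ................YYYYYYYY.....................
102 ................YYYYYYYY.....................
104 ................YYYYYYYY.....................
106 ................YYYYYYYY.....................
108 ................YYYYYYYY.....................
```

The map shows the socket ring concentric round the pin, pin top just below the rim, with small forces: the door is hung and turning. Continue the swing.

Call:
step_arm(
  rows=[
    [[0.3,7.8,0],-3.75],
    [[1,15.5,0],-7.5],
    [[2.3,23.1,0],-11.25],
    [[4,30.7,0],-15],
    [[6.3,38.1,0],-18.75],
    [[9,45.3,0],-22.5],
    [[12.2,52.5,0],-26.25],
    [[15.9,59.3,0],-30],
    [[20,65.8,0],-33.75],
    [[24.5,72.1,0],-37.5],
    [[24.5,72.1,0],-37.5],
  ],
)

```text
time: 37.5
tool_pos: [438.1, 41.9, 133.2]
tcp_rot: [179.7, -0.3, 47.9]
ft_force: [0.3, 2.4, 16.9]
finger_gap: 8.9
grip_force: 35.4
```

```bash
python3 - <<'E'
from h import *
s=r.sense();print(s['ft_force'].round(1),s['finger_gap']);go([515-118.5*np.cos(np.radians(85.3)),129.4-118.5*np.sin(np.radians(85.3)),130.8],85.3);door()
E
```

```text
[ 0.3  2.4 16.9] 8.90305820277469
from [438.1  41.9 133.2] yaw 47.9 shift [22.3 70.3  2.8] turn -37.4 t 37.5
yellow [273 233   7   9  35] [[396.0, -7.0, 134.0], [369.0, -23.0, 134.0]]
```

Call:
step_arm(
  rows=[
    [[0,0,0],0],
    [[0,0,0],0],
    [[0,0,0],0],
    [[0,0,0],0],
    [[0,0,0],0],
  ],
  fingers=0.22,
)

```text
time: 38.05
tool_pos: [434.6, 42.3, 129.8]
tcp_rot: [-180.0, 0.0, 47.8]
ft_force: [0.1, 0.5, 0.9]
finger_gap: 18.7
grip_force: 0.0
```

```bash
python3 - <<'E'
from h import *
s=r.sense();print(s['ft_force'].round(1),s['finger_gap'],s['tool_pos'],s['tcp_rot'])
E
```

```text
[0.1 0.5 0.9] 18.651385695101762 [434.59151683  42.28320921 129.77946593] [-1.79967791e+02  3.18147724e-02  4.77864427e+01]
```

Call:
step_arm(
  rows=[
    [[0.3,7.8,0],-3.75],
    [[1,15.5,0],-7.5],
    [[2.3,23.1,0],-11.25],
    [[4,30.7,0],-15],
    [[6.3,38.1,0],-18.75],
    [[9,45.3,0],-22.5],
    [[12.2,52.5,0],-26.25],
    [[15.9,59.3,0],-30],
    [[20,65.8,0],-33.75],
    [[24.5,72.1,0],-37.5],
    [[24.5,72.1,0],-37.5],
  ],
)

```text
time: 39.15
tool_pos: [505.2, 11.9, 129.9]
tcp_rot: [-180.0, 0.0, 85.3]
ft_force: [0.6, -0.9, -0.0]
finger_gap: 18.7
grip_force: 0.0
```

```bash
python3 - <<'E'
from h import *
s=r.sense();print(s['ft_force'].round(1),s['finger_gap'],s['tool_pos'],s['tcp_rot']);door()
E
```

```text
[ 0.6 -0.9 -0. ] 18.74440292101542 [505.16045168  11.89272834 129.9408774 ] [-1.79983923e+02  1.89118011e-03  8.53417450e+01]
yellow [239 196   7   4  20] [[518.0, 110.0, 134.0], [513.0, 90.0, 134.0]]
```

Call:
step_arm(
  rows=[
    [[0,1.5,0],0],
    [[0,3,0],0],
    [[0,4.5,0],0],
    [[0,5.5,0],0],
    [[0,5.5,0],0],
  ],
)

```text
time: 39.7
tool_pos: [510.2, 11.6, 130.1]
tcp_rot: [-180.0, 0.0, 85.3]
ft_force: [-2.0, -0.2, 0.4]
finger_gap: 19.1
grip_force: 0.3
```

Call:
step_arm(
  rows=[
    [[0,1,0],0],
    [[0,2,0],0],
    [[0,2,0],0],
    [[0,2,0],0],
  ],
)

```text
time: 40.1
tool_pos: [511.9, 11.4, 130.1]
tcp_rot: [-179.9, 0.0, 85.3]
ft_force: [-3.7, -0.1, 2.1]
finger_gap: 19.0
grip_force: 2.1
```

```bash
python3 - <<'E'
from amap import *
import pickle
s=r.sense();print(s['ft_force'].round(1),s['finger_gap'],s['tool_pos'])
c=get_calibration("wrist");w=snapshot("wrist");pickle.dump(c,open("w18.pkl","wb"));cv2.imwrite("w18.png",w)
print(proj(c,[[515,129.4,122],[502,-30,134],[496.8,-91.6,134]]).round(0).tolist());door()
amap(w,200,330,10,384,4)
E
```

```text
[-3.7 -0.1  2.1] 18.978480359599995 [511.87838937  11.39647836 130.0650549 ]
[[248.0, 32.0], [251.0, 291.0], [252.0, 358.0]]
yellow [238 196   8   3  20] [[518.0, 113.0, 134.0], [515.0, 89.0, 134.0]]
10 ...................ooooooooo.....
14 ...........ooo.....ooooooooo.....
18 ..........oooooo...ooooooooo.....
22 ........oooooooooooooooooooo.....
26 ........oooooo#ooooooooooooo.....
30 ........oooooo##oooooooooooo.....
34 ........oooooo##oooooooooooo.....
38 ........oo#oooo#oooooooooooo.....
42 ........oooooooooo#ooooooooo.....
46 ........oooooooooo#ooooooooo.....
50 ........ooooooooo#oooooooooo.....
54 ........ooooooooooooooooooooooooo
58 ........oo--ooooooooooooooooooooo
62 ...........YYYYoooooooooooooooooo
66 ...........YYYYoooooooooooooooooo
70 ...........YYYY.ooooooo#o--------
74 ...........YYYY.oooooooo.........
78 ...........YYYY.ooooooooooooooooo
82 ...........YYYY.ooooooooooooooooo
86 ...........YYYY.ooooooooooooooooo
90 ...........YYYY.ooooooooooooooooo
94 ...........YYYYoooooooooooooooooo
98 ...........YYYYoooooooooooooooooo
102 ...........YYYYoooooooooooooooooo
106 .......
[... 1948 characters left out ...]
.....###########
314 #########...YYYoo.....###########
318 #########...YYYoo.....###########
322 #########...YYYoo-....###########
326 ###########.YYYoo-.##############
330 #################################
334 #################################
338 #################################
342 #################################
346 #################################
350 #################################
354 #################################
358 #################################
362 #################################
366 #################################
370 #################################
374 #################################
378 #################################
382 #################################
```

The door runs parallel along the plinth edge with the outer finger touching it and contact force building: it is shut. Press slightly more, then back off and up.

Call:
step_arm(
  rows=[
    [[0,1.5,0],0],
    [[0,3,0],0],
    [[0,3,0],0],
    [[0,3,0],0],
  ],
)

```text
time: 40.6
tool_pos: [512.3, 11.3, 129.9]
tcp_rot: [-179.6, 0.0, 85.3]
ft_force: [-19.8, 1.0, 12.9]
finger_gap: 18.8
grip_force: 9.8
```

Call:
step_arm(
  rows=[
    [[0,-2,0],0],
    [[0,-4,0],0],
    [[0,-6,0],0],
    [[0,-6,0],0],
    [[0,-6,-15],0],
    [[0,-6,-40],0],
    [[0,-6,-80],0],
    [[0,-6,-120],0],
    [[0,-6,-150],0],
    [[0,-6,-150],0],
  ],
)

```text
time: 41.6
tool_pos: [512.1, 11.4, 287.6]
tcp_rot: [179.4, -0.0, 85.3]
ft_force: [0.6, -0.2, -0.2]
finger_gap: 18.8
grip_force: 0.0
```

```bash
python3 - <<'E'
from amap import *
import pickle
s=r.sense();print(s['ft_force'].round(1),s['finger_gap'],s['tool_pos'],s['tcp_rot'],s['time'])
c=get_calibration("wrist");w=snapshot("wrist");pickle.dump(c,open("w19.pkl","wb"));cv2.imwrite("w19.png",w)
print(proj(c,[[515,129.4,122],[505.6,14.8,165],[496.8,-91.6,134],[496.8-20,-91.6,134]]).round(0).tolist());door()
amap(w,205,300,30,384,4)
E
```

```text
[ 0.6 -0.2 -0.2] 18.84076075434137 [512.10703339  11.42255867 287.6009552 ] [ 1.79378586e+02 -4.93197504e-03  8.52889387e+01] 41.6
[[252.0, 70.0], [253.0, 180.0], [254.0, 252.0], [239.0, 253.0]]
30 ........................
34 ........................
38 ........................
42 ........................
46 ........................
50 ........................
54 ........................
58 ................oooo....
62 ..........oooooooooo....
66 ..........oooooooooo....
70 ..........oooooooooo....
74 ooo.......oooooooooo....
78 ooo.......oooooooooo....
82 o.........-ooooooooooooo
86 -..........YY.oooooooooo
90 ...........YYYoooooooooo
94 ooo........YYYoooooooooo
98 .-o........YYYoooooooooo
102 ...........YYYoooooooooo
106 ...........YYYoooooooooo
110 ...........YYYoooooooooo
114 ...........YY.oooooooooo
118 ...........YY.oooooo##oo
122 ...........YY.oooo######
126 ...........YY.ooo#######
130 ...........YY.ooo###..##
134 ...........YY.ooo##...##
138 ...........YY.ooo###..##
142 ..............ooo#######
146 ..............oooo#####o
150 ..............oooooo#ooo
154 ..............oooooo
[... 957 characters left out ...]
####
290 #########..........#####
294 #########..........#####
298 #########..........#####
302 ########.............###
306 ########.............###
310 ########.............###
314 ########.............###
318 ########.............###
322 ########.............###
326 ##########........######
330 ########################
334 ########################
338 ########################
342 ########################
346 ########################
350 ########################
354 ########################
358 ########################
362 ########################
366 ########################
370 ########################
374 ########################
378 ########################
382 ########################
```

The door lies on the shut line (free end at about (251,250), expected (254,252)). I probe the top bar near the hinge with shut fingertips, both to press it home and to confirm its height.

Call:
step_arm(
  rows=[
    [[20,-2,0],0],
    [[50,-5,0],0],
    [[80,-6.8,0],0],
    [[88,-6.8,0],0],
    [[88,-6.8,40],0],
    [[88,-6.8,80],0],
    [[88,-6.8,110],0],
    [[88,-6.8,128],0],
    [[88,-6.8,134],0],
    [[88,-6.8,134],0],
    [[88,-6.8,134],0],
  ],
  fingers=0,
)

```text
time: 42.8
tool_pos: [510.3, 99.7, 147.2]
tcp_rot: [179.9, -0.0, 85.3]
ft_force: [0.2, -0.3, 0.3]
finger_gap: -0.0
grip_force: 0.0
```

Call:
step_arm(
  rows=[
    [[0,1,1],0],
    [[0,1,2],0],
    [[0,1,3],0],
    [[0,1,3],0],
  ],
)

```text
time: 43.2
tool_pos: [510.8, 99.8, 143.3]
tcp_rot: [180.0, -0.0, 85.3]
ft_force: [0.1, -0.7, -0.1]
finger_gap: -0.3
grip_force: 0.0
```

Call:
step_arm(
  rows=[
    [[0,0,1],0],
    [[0,0,2],0],
    [[0,0,2],0],
  ],
)

```text
time: 43.5
tool_pos: [510.6, 99.8, 141.0]
tcp_rot: [-180.0, 0.0, 85.3]
ft_force: [-0.5, 0.1, -0.7]
finger_gap: -0.2
grip_force: 0.0
```

Call:
step_arm(
  rows=[
    [[0,0,1],0],
    [[0,0,2],0],
    [[0,0,3],0],
    [[0,0,3],0],
  ],
)

```text
time: 43.9
tool_pos: [510.6, 99.8, 138.0]
tcp_rot: [-180.0, 0.0, 85.3]
ft_force: [0.3, -0.2, 0.4]
finger_gap: 0.1
grip_force: 0.0
```

Call:
step_arm(
  rows=[
    [[0,0,1],0],
    [[0,0,2],0],
    [[0,0,3],0],
    [[0,0,3],0],
  ],
)

```text
time: 44.3
tool_pos: [510.6, 99.8, 135.0]
tcp_rot: [-180.0, 0.0, 85.3]
ft_force: [-1.1, 0.1, -1.0]
finger_gap: -0.1
grip_force: 0.0
```

Call:
step_arm(
  rows=[
    [[0,0,1],0],
    [[0,0,2],0],
    [[0,0,3],0],
    [[0,0,3],0],
  ],
)

```text
time: 44.7
tool_pos: [510.6, 99.8, 132.0]
tcp_rot: [-180.0, 0.0, 85.3]
ft_force: [-0.2, -0.7, -0.6]
finger_gap: -0.6
grip_force: 0.0
```

```bash
python3 - <<'E'
from amap import *
c=get_calibration("wrist");w=snapshot("wrist");cv2.imwrite("w20.png",w)
p=r.sense()['tool_pos'];print(proj(c,[[p[0],p[1],p[2]-11],[512.5,99.7,134],[505.6,14.8,165],[496.8,-91.6,134]]).round(0).tolist())
amap(w,190,320,120,384,4)
E
```

```text
[[260.0, 226.0], [263.0, 235.0], [264.0, 376.0], [263.0, 428.0]]
120 .................................
124 .................................
128 .................................
132 .................................
136 .................................
140 .................................
144 ooo-..................######.....
148 ooooo.................#######....
152 o-ooo...........----...#######...
156 o..............-o----...#######..
160 o........................#######.
164 o........................-######.
168 o...............----o....-######o
172 ooooo..........--ooooo...--#####o
176 ooooo..........--ooooo-..--o####o
180 ...............oooooooo.---oo###o
184 ...............oo-o-ooo-ooooooo#o
188 ...............oooooooooooooooooo
192 ...............oooooooooooooooooo
196 ...............-ooooooooooooooooo
200 ................-oooooooooooooooo
204 ................Y.oo.oooooooooooo
208 ................Y....oooooooooooo
212 ................YYYY.oooooooooooo
216 ................YYYYYoooooooooooo
220 ................YYYYYoooo##oooooo
224 ................YYYYYooo#####oooo
228 .....
[... 772 characters left out ...]
YY##############
312 #################YY##############
316 #################YY##############
320 ################.YY##############
324 ################.YY##############
328 #################.Y##############
332 #################################
336 #################################
340 #################################
344 #################################
348 #################################
352 #################################
356 #################################
360 #################################
364 #################################
368 #################################
372 #################################
376 #################################
380 #################################
```

Call:
step_arm(
  rows=[
    [[0,0,1],0],
    [[0,0,2],0],
    [[0,0,3],0],
    [[0,0,3],0],
  ],
)

```text
time: 45.15
tool_pos: [510.6, 99.8, 128.9]
tcp_rot: [-180.0, 0.0, 85.3]
ft_force: [-0.5, 0.2, 0.4]
finger_gap: 0.2
grip_force: 0.0
```

Call:
step_arm(
  rows=[
    [[0,0,1],0],
    [[0,0,2],0],
    [[0,0,3],0],
    [[0,0,3],0],
  ],
)

```text
time: 45.55
tool_pos: [510.6, 99.8, 126.0]
tcp_rot: [-180.0, 0.0, 85.3]
ft_force: [-0.1, -1.2, 0.0]
finger_gap: 0.1
grip_force: 0.0
```

Call:
step_arm(
  rows=[
    [[0,0,1],0],
    [[0,0,2],0],
    [[0,0,3],0],
    [[0,0,3],0],
  ],
)

```text
time: 45.95
tool_pos: [510.5, 99.8, 122.9]
tcp_rot: [-180.0, 0.0, 85.3]
ft_force: [-0.6, -0.6, 0.2]
finger_gap: 0.1
grip_force: 0.0
```

Call:
step_arm(
  rows=[
    [[0,0,1],0],
    [[0,0,2],0],
    [[0,0,2],0],
  ],
)

```text
time: 46.25
tool_pos: [510.6, 99.8, 121.0]
tcp_rot: [-180.0, 0.0, 85.3]
ft_force: [-1.1, 0.3, 0.3]
finger_gap: -0.0
grip_force: 0.0
```

Call:
step_arm(
  rows=[
    [[0,2,0],0],
    [[0,4,0],0],
    [[0,6,0],0],
    [[0,6,0],0],
  ],
)

```text
time: 46.65
tool_pos: [517.0, 99.3, 121.2]
tcp_rot: [180.0, -0.0, 85.3]
ft_force: [-0.3, 0.4, -0.2]
finger_gap: 0.0
grip_force: 0.0
```

Call:
step_arm(
  rows=[
    [[0,-3,0],0],
    [[0,-3,1],0],
    [[0,-3,2],0],
    [[0,-3,3],0],
    [[0,-3,3],0],
  ],
)

```text
time: 47.15
tool_pos: [513.7, 99.6, 118.1]
tcp_rot: [-180.0, -0.0, 85.3]
ft_force: [0.9, 0.2, -0.2]
finger_gap: -0.0
grip_force: 0.2
```

```bash
python3 - <<'E'
from amap import *
s=r.sense();print(s['tool_pos'],s['ft_force'])
c=get_calibration("wrist");w=snapshot("wrist")
amap(w,225,295,170,275,2)
E
```

```text
[513.6765303   99.58012847 118.14286355] [ 0.85001638  0.1761369  -0.2358236 ]
170 .............------o--...........--
172 ............-oo-o-ooo--...........-
174 ...........-o---ooooooo-..........-
176 ..........--o-oooooooooo-.......---
178 ..........--ooooooooooooo-.-.-..---
180 .........-o-ooooooooooooo---.------
182 .........--ooooooooooooooo--.------
184 .........-oooooooooooooooo----o----
186 .........ooooooooooooooooo---oo--oo
188 .........ooooooooooo-oooooo--oooooo
190 .........oooooooooo-oooooooo-oooooo
192 .........oooooooooooooooooo-#oooooo
194 ........-ooooooooooooooooooo#oooooo
196 .........ooooooooooooooooooo##ooooo
198 .........ooooooooooooooooooo##o#ooo
200 .........ooooooooooooooooooo#o##ooo
202 ..........oooooooooooooooooo##oo#oo
204 ..........ooooooooooooooooooooo#ooo
206 ...........oooooooooooooooooooooooo
208 ............ooooooooooooooooooooooo
210 .............-ooooooooooooooooooooo
212 ................ooo...ooooooooooooo
214 .............YYY....Y.ooooooooooooo
216 .............YYYYYYYY.ooooooooooooo
218 .............YYYYYYYY.ooooooooooooo
220 .............YYYY
[... 398 characters left out ...]
o####oooo###########
242 ......######oooo####oooo###########
244 ......######oooo####oooo###########
246 ......######oooo####oooo###########
248 .....#######oooo####oooo###########
250 .....######ooooo####oooo###########
252 .....######ooooo####ooooo######o###
254 .....######ooooo####ooooo######oo##
256 .....######ooooo####ooooo######oooo
258 .....######ooooo####ooooo######oooo
260 ....#######ooooo####ooooo#######ooo
262 ....#######ooooo####oooo########ooo
264 ....##########oo####oo##########ooo
266 ...############o####o############oo
268 ...############o##################o
270 ..################################o
272 ..################################o
274 .##################################
```

Call:
step_arm(
  rows=[
    [[0,0,1],0],
    [[0,0,2],0],
    [[0,0,3],0],
    [[0,0,3],0],
  ],
)

```text
time: 47.6
tool_pos: [514.2, 99.5, 117.6]
tcp_rot: [179.9, -0.0, 85.3]
ft_force: [-8.7, -2.9, 18.7]
finger_gap: 0.1
grip_force: 9.0
```

The bar carried 19 N firmly, so the door is down. I lift clear and locate the lever grip.

Call:
step_arm(
  rows=[
    [[0,0,-20],0],
    [[0,0,-60],0],
    [[0,0,-100],0],
    [[0,0,-150],0],
    [[-30,0,-190],0],
    [[-70,-20,-220],0],
    [[-110,-50,-220],0],
    [[-150,-80,-220],0],
    [[-180,-110,-220],0],
    [[-180,-110,-220],0],
  ],
)

```text
time: 48.6
tool_pos: [386.8, -73.7, 335.9]
tcp_rot: [179.9, 0.1, 85.0]
ft_force: [1.0, 0.4, 0.3]
finger_gap: -0.2
grip_force: 0.0
```

```bash
python3 - <<'E'
from amap import *
door()
T=get_calibration("top");S=get_calibration("scene")
for n,a,b in(("end",(373.3,244.7),(157.3,123.3)),("grip start",(398.7,212),(128,150))):
    P=tri(T,a,S,b);print(n,P.round(0),(proj(T,[P])[0]-a).round(1),(proj(S,[P])[0]-b).round(1))
sc=snapshot("scene");t=snapshot("top")
amap(t,360,420,200,255,2);print();amap(sc,85,170,112,190,2)
print(proj(S,[[496.8,-91.6,134],[505.6,14.8,165]]).round(1).tolist())
s=r.sense();print(s['tool_pos'],s['tcp_rot'])
E
```

```text
yellow [274 192  12   5  21] [[529.0, -7.0, 134.0], [519.0, -44.0, 134.0]]
yellow [238 196  53   7 135] [[517.0, 113.0, 134.0], [502.0, -61.0, 134.0]]
yellow [241 202  49   6  73] [[497.0, 103.0, 134.0], [481.0, -57.0, 134.0]]
end [ 349. -291.  284.] [-0.8  0.1] [-0.7 -0.1]
grip start [ 449. -378.  245.] [-3.3  0.6] [-3.3 -0.6]
200 ....rrr#oooooooo##ooo#ooo#oooo
202 .....rrr#oooooo###oo#ooooooooo
204 ......rrr#ooooo####ooooooooooo
206 .......rrrroooo#####oooooooooo
208 ........rrrroo#####ooooooooooo
210 .........rrrr#####oooooooooooo
212 ..........rrr####ooooooooooooo
214 ...........rrrr####oooooooooo.
216 ............rr######oooooooo..
218 .............r######oooooooo..
220 .............######ooooooo-...
222 ............######r#oooooo....
224 ............######rr#oooo.....
226 ...........#####.#rrr#oo......
228 ..........######..............
230 .........######...............
232 .........#####................
234 ........#####.................
236 .......######.................
238 ......######..................
240 ......#####...................
242 .....#####....................

[... 1506 characters left out ...]

166 ............ooo............................
168 ...........ooo.............................
170 ..........ooo..............................
172 .........ooo...............................
174 ........ooo#...............................
176 ......oooo..#..............................
178 ..-#.oooo...#..............................
180 .#oooooo...oo#oo...........................
182 .#ooooo...oo#oooo..........................
184 .#ooo##...oooooo#o.........................
186 .oo###o#o#ooooo###o........................
188 .oo######o##########.......................
[[216.6, 186.3], [249.2, 180.3]]
[389.55078428 -70.81970406 335.33260623] [ 1.79946810e+02 -1.17310527e-02  8.52316698e+01]
```

```bash
python3 - <<'E'
from h import *
T=get_calibration("top");S=get_calibration("scene")
t=[(389.5,222),(376,240.5)];s=[(131.5,148),(154.5,126)]
def plane(c,uv):
    e,d=ray(c,uv);n=np.cross(d[0],d[1]);return n/np.linalg.norm(n),e
n1,e1=plane(T,t);n2,e2=plane(S,s);d=np.cross(n1,n2);d/=np.linalg.norm(d);d*=np.sign(-d[0])
p=np.linalg.solve(np.array([n1,n2,d]),[n1@e1,n2@e2,d@np.array([380,-320,230])])
print("line",p,d,"elev",np.degrees(np.arcsin(d[2])),"yaw",np.degrees(np.arctan2(d[1],d[0])))
# end point along the line by the images' end pixels
for c,u in((T,(373,246.5)),(S,(158.5,121.5))):
    k=np.linspace(-200,200,4001);q=proj(c,p+k[:,None]*d);i=np.argmin(np.linalg.norm(q-u,axis=1));E=p+k[i]*d;print("end",E.round(0),np.linalg.norm(q[i]-u).round(1),"grip",(E-30*d).round(0))
go([400,-330,380],0)
E
```

```text
line [ 387.2944643  -329.10916514  256.93313381] [-0.67004943  0.62899414  0.39420824] elev 23.216602883322988 yaw 136.81018694330635
end [ 346. -291.  281.] 1.1 grip [ 367. -310.  269.]
end [ 341. -285.  284.] 0.5 grip [ 361. -304.  272.]
from [389.6 -70.8 335.3] yaw 85.2 shift [-257.4   32.   -44.7] turn 85.2 t 48.8
```

```bash
python3 - <<'E'
from h import *
go([364,-307,345],136.8)
E
```

```text
from [389.6 -70.8 335.3] yaw 85.2 shift [-237.5   -5.8   -9.7] turn -51.6 t 48.8
```

Call:
step_arm(
  rows=[
    [[-15,0,-20],-5],
    [[-45,0,-30],-12],
    [[-75,-1,-30],-20],
    [[-105,-2,-30],-28],
    [[-135,-3,-30],-36],
    [[-165,-4,-30],-44],
    [[-195,-5,-30],-51.6],
    [[-220,-6,-30],-51.6],
    [[-237,-6,-30],-51.6],
    [[-237,-6,-30],-51.6],
    [[-237,-6,-30],-51.6],
  ],
  fingers=1,
)

```text
time: 49.85
tool_pos: [364.5, -305.9, 364.8]
tcp_rot: [180.0, -0.1, 136.9]
ft_force: [-0.3, 1.1, 0.5]
finger_gap: 85.3
grip_force: 0.0
```

```bash
python3 - <<'E'
from amap import *
s=r.sense();print(s['tool_pos'],s['tcp_rot'])
c=get_calibration("wrist");w=snapshot("wrist");cv2.imwrite("w21.png",w)
print(proj(c,[[364,-307,270],[344,-288,282],[384,-326,258]]).round(0).tolist())
amap(w,120,400,60,384,5)
E
```

```text
[ 364.53098483 -305.87640932  364.79331962] [ 1.79967465e+02 -6.61771715e-02  1.36898139e+02]
[[259.0, 190.0], [259.0, 165.0], [258.0, 212.0]]
60 ........................................................
65 ........................................................
70 ........................................................
75 ........................................................
80 ........................................................
85 ........................................................
90 ........................................................
95 ........................................................
100 ........................................................
105 ........................................................
110 ........................................................
115 .......................................................Y
120 ......................................................YY
125 ........................................................
130 .......................................................o
135 ..............................................
[... 2299 characters left out ...]
o##########.......###########
330 #############......###################......############
335 ##############...#######################...#############
340 ########################################################
345 .#######################################################
350 ..#####################################################.
355 ..#####################################################.
360 ..####################################################..
365 ...###################################################..
370 ...###################################################..
375 ....#################################################...
380 ....#################################################...
```

```bash
python3 - <<'E'
from amap import *
import pickle
c=get_calibration("wrist");c7=pickle.load(open("w7.pkl","rb"));T=get_calibration("top");S=get_calibration("scene")
O={"w":(c,(257,206)),"w7":(c7,(392,355)),"top":(T,(373,246.5)),"sc":(S,(158.5,121.5))}
import itertools
for a,b in itertools.combinations(O,2):
    P=tri(*O[a],*O[b]);print(a,b,P.round(0),(proj(O[a][0],[P])[0]-O[a][1]).round(1))
sc=snapshot("scene");amap(sc,90,200,90,190,2);t=snapshot("top");amap(t,350,420,205,265,2)
amap(cv2.imread("w7.png"),360,500,210,384,4)
E
```

```text
w w7 [ 361. -293.  306.] [ 10.6 -15.8]
w top [ 343. -276.  388.] [ 14.8 -15.3]
w sc [ 364. -295.  301.] [ 11.  -13.9]
w7 top [ 344. -288.  289.] [ 3.6 -0.1]
w7 sc [ 338. -287.  284.] [-0.3 -0.1]
top sc [ 344. -288.  288.] [-1.   0.1]
90 #######################################################
92 #######################################################
94 #################################################.YYYYY
96 Y..Y..###########################################.YYYYY
98 YYYYYY.###########################################YYYYY
100 YYYYYYY###########################################YYYYY
102 YYYYYY.####################YYYY.YY#####################
104 ###########################YYYYYYY.####################
106 ###################.#######.YYYYYY.####################
108 .......................................................
110 .......................................................
112 .......................................................
114 .......................................................
116 .......................................................
118 ...........................
[... 4388 characters left out ...]
#######.............
318 #######################............
322 ########################...........
326 ##########################.........
330 .....######################........
334 ......######################.......
338 ......#######################......
342 ......########################.....
346 ......#########################....
350 ......##########################...
354 .......##########################..
358 ........##########################.
362 ..........#########################
366 #..........########################
370 ##..........#######################
374 ###.........#######################
378 ####.........######################
382 #####.........#####################
```

```bash
python3 - <<'E'
from h import *
w=cv2.imread("w21.png")
for v in(150,160,170,180,190,200,210,240): print(v,[tuple(int(q) for q in w[v,x]) for x in range(225,300,8)])
E
```

```text
150 [(75, 116, 142), (75, 113, 138), (71, 111, 137), (62, 98, 121), (62, 98, 121), (62, 98, 121), (60, 93, 115), (91, 139, 167), (95, 144, 171), (89, 135, 162)]
160 [(74, 115, 141), (68, 105, 128), (65, 102, 126), (64, 98, 121), (50, 75, 92), (50, 75, 92), (62, 97, 119), (60, 92, 113), (77, 119, 146), (88, 135, 162)]
170 [(74, 117, 143), (75, 115, 140), (69, 107, 131), (46, 73, 90), (45, 71, 88), (45, 70, 87), (46, 71, 90), (92, 140, 168), (88, 134, 162), (88, 136, 163)]
180 [(72, 113, 138), (77, 119, 145), (73, 113, 138), (46, 72, 89), (44, 69, 86), (42, 67, 84), (41, 68, 85), (88, 134, 161), (92, 140, 169), (91, 139, 168)]
190 [(120, 176, 206), (112, 166, 196), (111, 165, 195), (43, 65, 82), (40, 65, 82), (41, 67, 84), (44, 69, 86), (103, 154, 183), (100, 152, 179), (107, 159, 189)]
200 [(123, 180, 210), (112, 167, 197), (107, 160, 189), (31, 46, 61), (35, 55, 69), (36, 59, 75), (50, 77, 96), (101, 152, 181), (102, 155, 184), (104, 156, 185)]
210 [(112, 166, 196), (105, 159, 188), (104, 157, 186), (22, 24, 30), (24, 33, 41), (27, 42, 54), (62, 97, 118), (103, 154, 182), (106, 158, 188), (103, 154, 184)]
240 [(89, 88, 85), (92, 90, 87), (93, 90, 87), (13, 15, 17), (18, 16, 18), (16, 16, 14), (94, 93, 89), (93, 91, 88), (92, 91, 88), (92, 92, 91)]
```

The dark column (x 249–273, rows 155–260) is the grip, and its end matches the predicted (259,165). The grip point is about (364,-307,272). Descend astride it.

Call:
step_arm(
  rows=[
    [[0,0,30],0],
    [[0,0,65],0],
    [[0,0,90],0],
    [[0,0,106],0],
    [[0,0,106],0],
    [[0,0,106],0],
  ],
)

```text
time: 50.6
tool_pos: [364.2, -306.5, 260.3]
tcp_rot: [-180.0, 0.1, 136.9]
ft_force: [-0.5, 0.3, -0.1]
finger_gap: 85.5
grip_force: 0.0
```

Call:
step_arm(
  rows=[
    [[0,0,0],0],
    [[0,0,0],0],
    [[0,0,0],0],
    [[0,0,0],0],
    [[0,0,0],0],
    [[0,0,0],0],
    [[0,0,0],0],
    [[0,0,0],0],
  ],
  fingers=0,
  squeeze=40,
)

```text
time: 51.4
tool_pos: [365.0, -305.5, 259.9]
tcp_rot: [179.8, 0.0, 136.9]
ft_force: [5.1, 6.7, 4.0]
finger_gap: 25.6
grip_force: 39.5
```

Call:
step_arm(
  rows=[
    [[4.8,0,11.6],0],
    [[9,0,23.3],0],
    [[12.7,0,35.3],0],
    [[15.7,0,47.4],0],
    [[18.1,0,59.7],0],
    [[19.9,0,72],0],
    [[21.1,0,84.5],0],
    [[21.7,0,97],0],
    [[21.6,0,109.5],0],
    [[20.9,0,121.9],0],
    [[19.6,0,134.4],0],
    [[17.7,0,146.7],0],
  ],
)

```text
time: 52.6
tool_pos: [351.5, -292.4, 112.7]
tcp_rot: [179.8, -0.1, 136.9]
ft_force: [-1.5, 13.2, 9.5]
finger_gap: 25.9
grip_force: 42.3
```

Call:
step_arm(
  rows=[
    [[-0.5,0,3],0],
    [[-1,0,6],0],
    [[-1,0,6],0],
    [[-1,0,6],0],
  ],
)

```text
time: 53.0
tool_pos: [352.3, -293.2, 107.9]
tcp_rot: [179.8, -0.1, 136.9]
ft_force: [-3.5, 15.2, 17.0]
finger_gap: 25.8
grip_force: 44.6
```

```bash
python3 - <<'E'
from h import *
s=r.sense();print(s['tool_pos'],s['ft_force'],s['finger_gap'])
sc=snapshot("scene");from amap import amap
amap(sc,85,180,120,200,3)
S=get_calibration("scene");print(proj(S,[[530,-463,168],[351,-294.5,123],[329,-274,118]]).round(0).tolist())
E
```

```text
[ 352.26022628 -293.1742541   107.85829681] [-3.49932573 15.22883887 17.02519951] 25.7568852275106
120 ....................#######.....
123 ....................##ooo##.....
126 .....................#######....
129 .....................#######....
132 .....................#######....
135 .....................######.....
138 .....................######.....
141 ......................######....
144 ......................######....
147 ......................#######...
150 .......................######...
153 ........................##.##...
156 .........................###....
159 .........................###....
162 .........................####...
165 ......................#######...
168 ..................#######.......
171 ...............oo#####..........
174 ........o...ooooo##.............
177 ..-.....oooooo..................
180 .#o..oooooo.....................
183 .ooo#oo#oooo....................
186 -o##o#oooo##o...................
189 .#####o#######..................
192 .#############o.................
195 o############oooo...............
198 oo##########oo#ooo..............
[[95.0, 184.0], [163.0, 164.0], [170.0, 162.0]]
```

Call:
step_arm(
  rows=[
    [[-0.5,0,2],0],
    [[-1,0,4],0],
    [[-1,0,4],0],
  ],
)

```text
time: 53.35
tool_pos: [353.9, -294.8, 105.9]
tcp_rot: [179.8, 0.0, 136.9]
ft_force: [-6.6, 18.1, 29.7]
finger_gap: 25.9
grip_force: 52.9
```

Call:
step_arm(
  rows=[
    [[3.9,0,-22.3],0],
    [[5.2,0,-34.8],0],
    [[5.9,0,-47.2],0],
    [[6,0,-59.7],0],
    [[5.4,0,-72.2],0],
    [[4.2,0,-84.7],0],
    [[2.4,0,-97],0],
    [[0,0,-109.3],0],
    [[-3,0,-121.4],0],
    [[-6.7,0,-133.4],0],
    [[-10.9,0,-145.1],0],
    [[-15.7,0,-156.7],0],
  ],
)

```text
time: 54.55
tool_pos: [366.9, -307.3, 260.2]
tcp_rot: [179.8, 0.4, 136.9]
ft_force: [9.7, -1.3, -29.8]
finger_gap: 25.9
grip_force: 40.9
```

Call:
step_arm(
  rows=[
    [[-1,0,-3],0],
    [[-2,0,-6],0],
    [[-2,0,-6],0],
    [[-2,0,-6],0],
  ],
)

```text
time: 54.95
tool_pos: [366.4, -306.8, 260.7]
tcp_rot: [179.8, -0.2, 136.9]
ft_force: [17.2, -5.5, -27.3]
finger_gap: 25.6
grip_force: 42.2
```

Call:
step_arm(
  rows=[
    [[6.8,0,17.6],0],
    [[11,0,29.3],0],
    [[14.7,0,41.3],0],
    [[17.7,0,53.4],0],
    [[20.1,0,65.7],0],
    [[21.9,0,78],0],
    [[23.1,0,90.5],0],
    [[23.7,0,103],0],
    [[23.6,0,115.5],0],
    [[22.9,0,127.9],0],
    [[21.6,0,140.4],0],
    [[19.7,0,152.7],0],
  ],
)

```text
time: 56.15
tool_pos: [350.8, -291.7, 112.0]
tcp_rot: [179.8, -0.3, 136.9]
ft_force: [-0.4, 12.4, 10.0]
finger_gap: 25.7
grip_force: 52.5
```

Call:
step_arm(
  rows=[
    [[-1,0,4],0],
    [[-2,0,8],0],
    [[-2,0,10],0],
    [[-2,0,10],0],
    [[-2,0,10],0],
  ],
)

```text
time: 56.65
tool_pos: [353.2, -294.1, 105.0]
tcp_rot: [179.8, -0.1, 136.9]
ft_force: [-7.3, 20.0, 28.5]
finger_gap: 25.3
grip_force: 60.1
```

Bottom stop reached again (28 N). Up again with the same return.

Call:
step_arm(
  rows=[
    [[3.9,0,-22.3],0],
    [[5.2,0,-34.8],0],
    [[5.9,0,-47.2],0],
    [[6,0,-59.7],0],
    [[5.4,0,-72.2],0],
    [[4.2,0,-84.7],0],
    [[2.4,0,-97],0],
    [[0,0,-109.3],0],
    [[-3,0,-121.4],0],
    [[-6.7,0,-133.4],0],
    [[-10.9,0,-145.1],0],
    [[-15.7,0,-156.7],0],
  ],
)

```text
time: 57.85
tool_pos: [367.4, -307.8, 259.5]
tcp_rot: [179.8, 0.4, 136.9]
ft_force: [15.5, -5.6, -36.2]
finger_gap: 25.7
grip_force: 46.4
```

Call:
step_arm(
  rows=[
    [[-1,0,-3],0],
    [[-2,0,-6],0],
    [[-2,0,-6],0],
    [[-2,0,-6],0],
  ],
)

```text
time: 58.25
tool_pos: [367.0, -307.4, 260.3]
tcp_rot: [179.8, -0.1, 136.9]
ft_force: [20.9, -9.6, -33.4]
finger_gap: 25.5
grip_force: 42.6
```

Call:
step_arm(
  rows=[
    [[6.8,0,17.6],0],
    [[11,0,29.3],0],
    [[14.7,0,41.3],0],
    [[17.7,0,53.4],0],
    [[20.1,0,65.7],0],
    [[21.9,0,78],0],
    [[23.1,0,90.5],0],
    [[23.7,0,103],0],
    [[23.6,0,115.5],0],
    [[22.9,0,127.9],0],
    [[21.6,0,140.4],0],
    [[19.7,0,152.7],0],
  ],
)

```text
time: 59.45
tool_pos: [350.1, -291.0, 111.4]
tcp_rot: [179.8, -0.4, 136.9]
ft_force: [-4.9, 16.7, 9.9]
finger_gap: 25.7
grip_force: 56.1
```

Call:
step_arm(
  rows=[
    [[-1,0,4],0],
    [[-2,0,8],0],
    [[-2,0,10],0],
    [[-2,0,10],0],
    [[-2,0,10],0],
  ],
)

```text
time: 59.95
tool_pos: [351.2, -292.2, 104.3]
tcp_rot: [179.8, -0.4, 136.9]
ft_force: [-16.2, 27.3, 33.9]
finger_gap: 25.6
grip_force: 59.6
```

Call:
step_arm(
  rows=[
    [[3.9,0,-22.3],0],
    [[5.2,0,-34.8],0],
    [[5.9,0,-47.2],0],
    [[6,0,-59.7],0],
    [[5.4,0,-72.2],0],
    [[4.2,0,-84.7],0],
    [[2.4,0,-97],0],
    [[0,0,-109.3],0],
    [[-3,0,-121.4],0],
    [[-6.7,0,-133.4],0],
    [[-10.9,0,-145.1],0],
    [[-15.7,0,-156.7],0],
  ],
)

```text
time: 61.15
tool_pos: [367.3, -307.7, 259.9]
tcp_rot: [179.8, 0.4, 136.9]
ft_force: [13.0, -3.4, -41.6]
finger_gap: 25.3
grip_force: 46.8
```

Call:
step_arm(
  rows=[
    [[-1,0,-3],0],
    [[-2,0,-6],0],
    [[-2,0,-6],0],
    [[-2,0,-6],0],
  ],
)

```text
time: 61.55
tool_pos: [366.2, -306.5, 261.1]
tcp_rot: [179.8, -0.2, 137.0]
ft_force: [12.9, -3.4, -23.7]
finger_gap: 25.4
grip_force: 41.4
```

Call:
step_arm(
  rows=[
    [[1,0,3],0],
    [[1,0,4],0],
    [[1,0,4],0],
  ],
)

```text
time: 61.85
tool_pos: [366.1, -306.4, 260.3]
tcp_rot: [179.8, 0.0, 137.0]
ft_force: [9.8, 1.2, -6.9]
finger_gap: 25.9
grip_force: 43.0
```

Call:
step_arm(
  rows=[
    [[0,0,0],0],
    [[0,0,0],0],
    [[0,0,0],0],
    [[0,0,0],0],
    [[0,0,0],0],
    [[0,0,0],0],
    [[0,0,-30],0],
    [[0,0,-70],0],
    [[0,0,-110],0],
    [[0,0,-130],0],
    [[0,0,-130],0],
  ],
  fingers=1,
)

```text
time: 62.95
tool_pos: [365.4, -308.1, 395.4]
tcp_rot: [-180.0, 0.4, 136.9]
ft_force: [0.7, 0.4, -0.2]
finger_gap: 85.6
grip_force: 0.0
```

```bash
python3 - <<'E'
from amap import *
s=r.sense();print(s['tool_pos'],s['time'],s['ft_force'].round(1))
door()
sc=snapshot("scene");S=get_calibration("scene");t=snapshot("top");T=get_calibration("top")
amap(sc,120,175,116,160,3)
m=lambda b,g,r_:(r_>80)&(g<60)&(b<60)
print("expect caps scene",proj(S,[[550.8,-33,121],[637,40,121]]).round(0).tolist(),"top",proj(T,[[550.8,-33,123],[637,40,123]]).round(0).tolist())
for n,i in(("sc",sc),("top",t)):
    print(n,[b for b in blobs(i,m,8) if 220<b[1]<300 and 140<b[2]<240])
# front line: door top bar versus screens' front corner, from scene
amap(sc,200,300,165,235,2)
E
```

```text
[ 365.39307092 -308.08265916  395.40464843] 62.95 [ 0.7  0.4 -0.2]
yellow [238 196  63   9 164] [[518.0, 113.0, 134.0], [497.0, -95.0, 134.0]]
yellow [240 202  53   7  76] [[498.0, 106.0, 134.0], [480.0, -68.0, 134.0]]
116 ...................
119 ...................
122 ............##.....
125 ...........###.....
128 .........####......
131 ........####.......
134 .......####........
137 ......####.........
140 .....####..........
143 ....###............
146 ...###.............
149 ..###..............
152 .o##...............
155 ooo................
158 oo.................
expect caps scene [[234.0, 200.0], [257.0, 218.0]] top [[281.0, 187.0], [259.0, 162.0]]
sc [(np.int32(52), np.float64(232.9), np.float64(200.5)), (np.int32(57), np.float64(257.1), np.float64(218.9))]
top [(np.int32(51), np.float64(260.0), np.float64(162.1)), (np.int32(49), np.float64(282.2), np.float64(186.4))]
165 ..................................................
167 ..................................................
169 ..................................................
171 .......................................
[... 1016 characters left out ...]
.............................oo###......
211 .....oo.-o.............................oo###......
213 .....oo..oooo-.........................oo###......
215 ....oo..-oooo........-ooooo.rr.oooooooooo###......
217 ....oo..ooooo.........oooo.rrrr.ooooooooo###......
219 ....oo..ooooo........ooooo.rrrrrooooooooo###......
221 ....o-..oooooo.......oooooorrrrr#oooooooo###......
223 ...oo..-oooooo.......oooooorrrrr#oooooooo###......
225 ...oo..oooooooo.....ooooooorrrrr#oooooooo###......
227 ...oooooooooooooooooooooooo.rr.oooooooooo.........
229 ...oooooooooooooooooooooooo-o-.-oooooooo..........
231 ...ooooooooooooooooooooooooooooooooooooo..........
233 ...oooooooooooooooooooooo-oooooooooooooo..........
```

```bash
python3 - <<'E'
from h import *
S=get_calibration("scene");sc=snapshot("scene");T=get_calibration("top")
H=cv2.cvtColor(sc,cv2.COLOR_BGR2HSV);u=np.array([.0819,.9966])
pin=np.array([515,129.4])
for k in(215,180,150,115,80,50,20):
    q=pin-k*u
    e=proj(S,[[*q,134],[*q,124],[*q,165]]).round(1);x=int(round(e[0,0]))
    col=H[174:200,x];Y=[174+i for i in range(26) if 20<=col[i,0]<=34 and col[i,1]>110]
    print(k,x,"exp 134:",e[0,1],"124:",e[1,1],"165:",e[2,1],"yellow rows",Y,[tuple(int(v) for v in sc[174+i,x]) for i in range(10,20)] if k in(150,) else '')
# known check: rear screen top z130 and front post top z116
E
```

```text
215 219 exp 134: 186.4 124: 188.9 165: 178.8 yellow rows [189, 190, 191, 192] 
180 229 exp 134: 187.0 124: 189.4 165: 179.3 yellow rows [189, 190, 191, 192] 
150 238 exp 134: 187.4 124: 189.8 165: 179.7 yellow rows [189, 190, 191, 192, 193] [(82, 131, 168), (83, 133, 169), (85, 134, 172), (83, 133, 170), (78, 133, 171), (45, 136, 176), (3, 133, 170), (7, 106, 135), (12, 78, 97), (51, 79, 94)]
115 249 exp 134: 187.9 124: 190.4 165: 180.3 yellow rows [182, 183, 184, 185, 186, 187, 188, 189, 190, 191, 192, 193] 
80 260 exp 134: 188.5 124: 190.9 165: 180.8 yellow rows [189, 190, 191, 192, 193] 
50 269 exp 134: 188.9 124: 191.4 165: 181.2 yellow rows [189, 190, 191, 192, 193] 
20 279 exp 134: 189.4 124: 191.8 165: 181.7 yellow rows [189, 190, 191]
```

Everything checks out. The valve caps sit at the seated positions and height, the door's hinge end is at seat height on the shut line (slight sag from socket play), and the lever is up after three strokes. Handing in.

```bash
python3 -c "
from bench import r
print(r.hand_in())"
```

```text
the job is handed in; nothing more can be done
None
```

I handed the job in: both valves are seated on nipples, the splash door is hung and shut with its free end about 10 mm low (I put that down to play in the sockets), and the pump lever made three strokes between its stops. The hand-in returned no verdict.

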